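# Set the waffle toppings out for the guests in mirrored order

## Robot

A 7-joint arm with a two-finger parallel gripper is mounted at the origin on the work surface. World frame = base frame: x ahead of the robot, y to its left, z up, the work surface at z = 0. Lengths are in m, angles in rad, forces in N, time in s.
With the tool pointing down it reaches from about 0.425 to 0.925 m from the base axis. Payload 6.8 kg.
Tool frame: the origin (TCP) lies at the centre of the arm's flange, where the gripper is bolted on; the fingertips stand 173 mm ahead of it and the grasp point (between the pads) lies 155 mm ahead of it (r.hold_point_z is the distance from the TCP to the grasp point, in m); z points along the fingers, x is the direction in which the jaws open and shut, and the axes are right-handed (so a half turn about z gives the same grasp; the last joint's range is limited). The gripper opens to 85 mm and grips with 20 to 120 N. Pads are 22 mm wide; open, the fingers measure 114 mm over their backs; the gripper's body (76 mm by 85 mm) begins 54 mm behind the grasp point. The pads swing forward as they close: fully open they stand 13 mm farther back than shut.
Start: joints at [-1.364, 0.477, 0.022, 1.555, -0.011, 1.109, -0.083], TCP at [0.209, 0.642, 0.405] pointing down, gripper open.
Joint ranges: [-2.96, 2.96], [-0.34, 2.1], [-1.41, 1.46], [0.24, 2.44], [-1.37, 4.51], [0.17, 1.92], [-2.96, 2.96]. Speed limits (rad/s): [2.39, 2.39, 3.14, 3.14, 3.14, 3.14, 3.14].

## Interface

Orientations are given as a rotation vector (axis times angle).
In Python, from bench import r gives the robot as it stands.
- The arm moves only by the tool apply_moves, never from a script. Its arguments are lists of equal length, an entry for each row: "dp": the shift along the tool's x, y, z scaled (see below), a list of three; "twist": the turn, a rotation vector about the tool's x, y, z scaled (see below), a list of three; "jaw": the closure in counts, from 0 (fully open) to 255 (shut). In form: {"dp": [[x, y, z], ...], "twist": [[rx, ry, rz], ...], "jaw": [jaw, ...]}. A call has 1 to 20 rows; each row shifts and turns the pose as measured when the row begins, along the tool's axes as they then stand; what a row does not reach is not made up. The controller multiplies each number of a shift by 12 cm and each number of a turn by 120 degrees. A row lasts 1/10 s, in which the tool goes at most 50 mm and 8.59 degrees, less where a joint would pass 70% of its speed; a pose out of reach is approached as far as the arm can. A call with a number of a shift or a turn outside -1 to 1 is refused whole. A call with a gripper value outside its range is refused whole. The fingers move at their own pace and stop on an object; "grip_force" is the grip in N (left out, the last holds). Time passes only in rows, so rows that do not move let the fingers close. It gives the time, the measured TCP pose, the force and the opening at its end, in the units of the state.
- r.get_obs(): the state, without advancing time (a new reading comes with each control period).
- r.grab_frame(name): name is "side" or "top" or "wrist"; returns a dict with "color" (480x640x3 uint8, red, green, blue), "z_map" (480x640 float32, m along the optical axis (not along the pixel's ray), 0 where there is no reading), "intrinsics" (3x3 intrinsics, pixels), "R" (3x3) and "t" (3): a world point X has camera coordinates R X + t; the wrist camera has in their place "hand_eye" (4x4, takes a point from camera to tool coordinates, whose origin is the TCP and whose axes are the tool frame's). Camera axes: x right, y down, z forward; pixel columns grow to the right and rows downward; lengths in m; the calibration is good to about 2 mm. A picture is of the moment at which its call begins: read the wrist's pose just before it.
- r.hand_in(): hands the job in, once; it reports no verdict.
The state is a dict: "clock": time; "joints": joint angles; "qvel": joint speeds; "tau": joint torques, N m; "tcp_pos": TCP position; "orientation": TCP orientation; "contact_force": force on the tool from outside, world axes, zero at the start; "moment": the same for the moment, N m; "grip_width": finger opening in m.
Only numpy, scipy, OpenCV 4.12 (cv2) and the standard library are available. Lean on these libraries where they do the work, as an engineer would, in place of code of your own. Each camera call takes 0.05 s, during which the arm holds its last target.

## Task

The four topping holders stand in a row on the bamboo storage rack; move them to the empty steel serving rack in reverse order, so that the guests across the counter see the row as you see it now: seen from the robot, the one at the left end of the storage rack goes into the right-end bay of the serving rack, the next one into the bay beside it, and so on. Leave each standing flat inside its own bay, and do not let any of them tip over on the way.

Things in the scene. Friction and masses are not known exactly. Their poses are not given: they have to be found in the camera images.
- shaker: steel sugar shaker: round, 44 mm in diameter with a 46 mm band at 66 to 72 mm height and a domed, perforated top, 90 mm tall, 110 to 230 g. Straight-sided up to 66 mm. Stands upright; origin at the centre of its underside, z up its axis.
- jar: small round glass jar with a flat wooden lid, 52 mm in diameter throughout, 68 mm tall (the lid is the top 14 mm), 120 to 260 g. Stands upright; origin at the centre of its underside, z up its axis.
- canister: square white ceramic canister, 46 x 46 mm, straight-sided up to 66 mm, with a small steel knob 16 mm across on top, 84 mm tall in all, 150 to 310 g. At the start its sides are within about 0.12 rad of the storage rack's sides; x and y axes normal to its sides. Stands upright; origin at the centre of its underside, z up its axis.
- mill: round dark wood spice mill, 45 mm in diameter and straight-sided up to 66 mm, then a neck, a 38 mm head and a small steel ball, 100 mm tall in all, 115 to 240 g. Stands upright; origin at the centre of its underside, z up its axis.
- pad_shaker: thin cork pad, 66 x 66 x 3 mm, fixed on the storage rack under the shaker at the start; it stays there and so marks that thing's starting place. Origin at the centre of its underside.
- pad_jar: thin cork pad, 66 x 66 x 3 mm, fixed on the storage rack under the jar at the start; it stays there and so marks that thing's starting place. Origin at the centre of its underside.
- pad_canister: thin cork pad, 66 x 66 x 3 mm, fixed on the storage rack under the canister at the start; it stays there and so marks that thing's starting place. Origin at the centre of its underside.
- pad_mill: thin cork pad, 66 x 66 x 3 mm, fixed on the storage rack under the mill at the start; it stays there and so marks that thing's starting place. Origin at the centre of its underside.
- storage_rack: fixed bamboo tray, 82 (x) by 316 mm (y), rim 20 mm high, the nearer or farther rack. Four pads in a row at y = +117, +39, -39, -117 mm, x = 0, tops 15 mm above the origin, one thing on each in any order. Origin: centre of underside; y runs along the row to the robot's left (turned at most 0.13 rad), x away from the robot. A loose egg cup, 50 mm tall, is past its right end.
- serving_rack: fixed steel tray, 82 (x) by 316 mm (y), empty at the start: four bays, 74 x 74 mm, centres at y = +117, +39, -39, -117 mm, x = 0; floor 12 mm above the origin, ribs and rim 4 mm thick, 20 mm high. Origin: centre of underside; y runs along the row to the robot's left (turned at most 0.13 rad), x away from the robot. A loose ramekin, 40 mm tall, is past its left end.

How it is judged:
By the outcome, as a careful person would: the job done as asked, in the order asked, and still so for the second after the job is handed in, with the robot touching nothing.
It also fails if it takes over 128 s, if anything falls off the work surface, if the arm or the gripper's body presses on something with over 40 N, if the wrist force passes 120 N, or if a joint passes its speed limit or range.

## Working session

There is one attempt and no reset: what is moved stays moved. The work goes in short steps, Python scripts to look and compute and a tool call to move; the robot and the scene stay as the last step left them, time stands still between calls to the robot, and variables do not carry over. Pictures are saved under pics/ and viewed, and the job is handed in when it is done.

Besides the shell and the picture viewer there is one more tool, called after "Call:" as a command line: name --argument value ..., lists and objects as JSON in quotes. apply_moves: Moves the arm, as the interface text tells. Shifts and turns lie within -1 to 1; 1 stands for 12 cm of shift or 120 degrees of turn. Its arguments: {"type":"object","properties":{"dp":{"type":"array"},"twist":{"type":"array"},"jaw":{"type":"array"},"grip_force":{"type":"number"}},"required":["dp","twist","jaw"]}

```bash
ls; mkdir -p pics; python3 - <<'E'
from bench import r
import cv2,numpy as np
o=r.get_obs()
print({k:np.round(v,4) for k,v in o.items()}, r.hold_point_z)
for n in ["side","top","wrist"]:
    f=r.grab_frame(n)
    cv2.imwrite(f"pics/{n}0.png",f["color"][:,:,::-1])
    np.savez(f"{n}0.npz",**f)
    for k in ("intrinsics","R","t","hand_eye"):
        if k in f: print(n,k,np.round(f[k],4).tolist())
E
```

```text
pics
{'clock': np.float64(0.0), 'joints': array([-1.3641,  0.4778,  0.0223,  1.5565, -0.0115,  1.1093, -0.0831]), 'qvel': array([ 0.0013,  0.0002,  0.0019,  0.0004, -0.001 , -0.0026, -0.0012]), 'tau': array([-0.00000e+00, -5.96430e+01,  1.60810e+00, -2.81196e+01,
        1.25000e-02,  9.10000e-03, -0.00000e+00]), 'tcp_pos': array([0.2089, 0.6416, 0.4037]), 'orientation': array([ 2.5412e+00,  1.8451e+00, -2.2000e-03]), 'contact_force': array([ 0.0952,  0.3975, -0.1692]), 'moment': array([ 0.0271, -0.0375, -0.0539]), 'grip_width': np.float64(0.085)} 0.1547
side intrinsics [[606.0115, 0.0, 326.0988], [0.0, 606.0115, 239.4466], [0.0, 0.0, 1.0]]
side R [[-0.7928, -0.6094, -0.0122], [-0.3516, 0.4735, -0.8076], [0.4979, -0.636, -0.5896]]
side t [0.4397, 0.2486, 0.5267]
top intrinsics [[553.6234, 0.0, 316.3011], [0.0, 553.6234, 230.5783], [0.0, 0.0, 1.0]]
top R [[-0.0182, -0.9998, -0.0112], [-0.9918, 0.0195, -0.1266], [0.1268, 0.0088, -0.9919]]
top t [-0.0133, 0.5384, 0.8869]
wrist intrinsics [[429.2516, 0.0, 315.0668], [0.0, 429.2516, 237.8019], [0.0, 0.0, 1.0]]
wrist hand_eye [[1.0, -0.0001, -0.0001, -0.0002], [0.0002, 0.9522, 0.3056, -0.0778], [0.0001, -0.3056, 0.9522, 0.0314], [0.0, 0.0, 0.0, 1.0]]
```

View pics/top0.png

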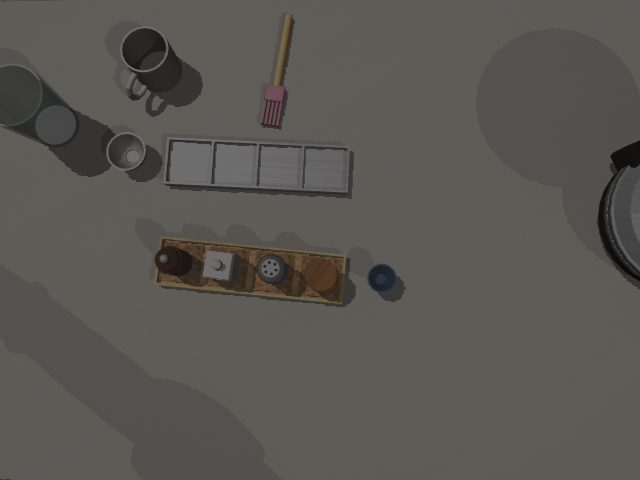

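View pics/side0.png

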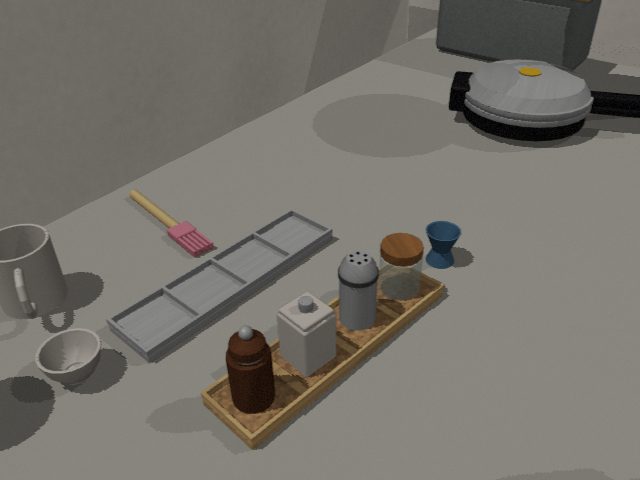

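View pics/wrist0.png

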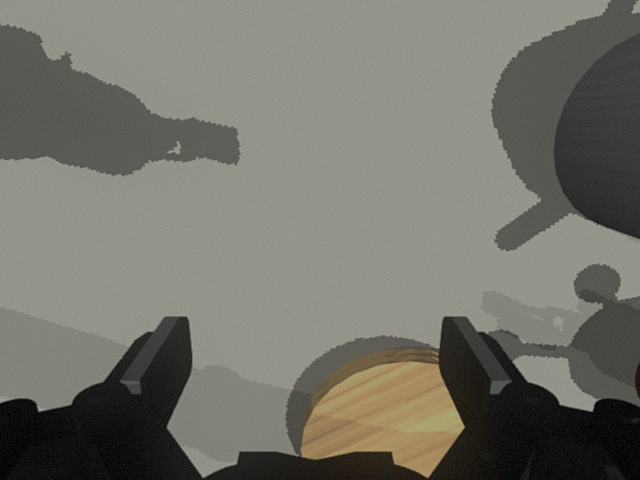

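The top view shows the storage rack at about (157–346, 238–303), with mill, canister, shaker and jar from left to right. The serving rack is farther away at (165–349, 138–193), with the ramekin past its left end and the egg cup past the storage rack's right end. So mill goes to the right-end bay, canister next to it, then shaker, and jar in the left-end bay. Next I'll measure.

```bash
cat > h.py <<'E'
import numpy as np,cv2
def ld(n): return dict(np.load(n))
def cloud(f,RT=None):
    z=f["z_map"];K=f["intrinsics"];v,u=np.mgrid[0:480,0:640]
    P=np.stack([(u-K[0,2])/K[0,0]*z,(v-K[1,2])/K[1,1]*z,z],-1)
    return (P-f["t"])@f["R"]
def ray(f,u,v):
    K=f["intrinsics"];d=np.array([(u-K[0,2])/K[0,0],(v-K[1,2])/K[1,1],1.])
    return -f["R"].T@f["t"], f["R"].T@d
def plane(f,u,v,z):
    o,d=ray(f,u,v); return o+d*(z-o[2])/d[2]
def tri(rs):
    A=0;b=0;
    for o,d in rs:
        d=d/np.linalg.norm(d);M=np.eye(3)-np.outer(d,d);A=A+M;b=b+M@o
    p=np.linalg.solve(A,b)
    return p,[np.linalg.norm(np.cross(p-o,d/np.linalg.norm(d))) for o,d in rs]
E
python3 - <<'E'
from h import *
for n in("top","side"):
    f=ld(n+"0.npz");C=cloud(f);H=C[...,2].copy();H[f["z_map"]==0]=0
    print(n,(f["z_map"]==0).mean(),np.percentile(H,[1,10,50,90,99]))
    im=np.clip(H/0.2*255,0,255).astype(np.uint8)
    cv2.imwrite(f"pics/{n}_h.png",cv2.applyColorMap(im,cv2.COLORMAP_JET))
    big=cv2.resize(f["color"][120:320,90:410,::-1] if n=="top" else f["color"][180:450,0:480,::-1],None,fx=2.4 if n=="top" else 1.6,fy=2.4 if n=="top" else 1.6,interpolation=cv2.INTER_CUBIC)
    cv2.imwrite(f"pics/{n}_crop.png",np.clip(big*1.6,0,255).astype(np.uint8))
    m=(H>0.03).astype(np.uint8)
    k,L,S,c=cv2.connectedComponentsWithStats(m)
    for i in range(1,k):
        if S[i,4]>60:
            q=C[L==i];print(n,S[i].tolist(),"xyz min",q.min(0).round(3),"max",q.max(0).round(3))
E
```

```text
top 0.003857421875 [-0.00334252 -0.001537    0.00077726  0.01094595  0.09673635]
top [120, 26, 59, 75, 2176] xyz min [0.768 0.212 0.03 ] max [0.877 0.292 0.095]
top [0, 64, 74, 80, 4204] xyz min [0.689 0.382 0.03 ] max [0.788 0.479 0.154]
top [107, 132, 40, 39, 472] xyz min [0.646 0.263 0.03 ] max [0.713 0.328 0.044]
top [602, 141, 38, 137, 3719] xyz min [ 0.451 -0.548  0.03 ] max [ 0.67  -0.493  0.094]
top [155, 246, 36, 30, 827] xyz min [0.468 0.186 0.03 ] max [0.513 0.229 0.117]
top [202, 249, 38, 34, 994] xyz min [0.455 0.105 0.03 ] max [0.506 0.157 0.103]
top [257, 254, 31, 30, 732] xyz min [0.451 0.024 0.03 ] max [0.496 0.07  0.109]
top [304, 259, 33, 33, 858] xyz min [ 0.437 -0.054  0.047] max [ 0.487 -0.003  0.088]
top [368, 264, 29, 29, 477] xyz min [ 0.434 -0.151  0.03 ] max [ 0.48  -0.105  0.054]
side 0.003977864583333333 [-0.49979127 -0.27483381 -0.00112046  0.04403165  0.11014663]
side [0, 0, 133, 37, 2504] xyz min [ 1.784 -0.657  0.03 ] max [ 1.81  -0.242  0.113]
side [437, 0, 203, 133, 17708] xyz min [ 0.351 -1.015  0.03 ] max [ 0.885 -0.491  0.174]
side [426, 221, 36, 29, 723] xyz min [ 0.433 -0.152  0.03 ] max [ 0.479 -0.105  0.051]
side [0, 224, 62, 92, 4102] xyz min [0.766 0.212 0.03 ] max [0.874 0.291 0.091]
side [338, 233, 86, 88, 4628] xyz min [ 0.435 -0.057  0.03 ] max [0.494 0.071 0.106]
side [277, 292, 60, 77, 3327] xyz min [0.453 0.107 0.03 ] max [0.505 0.157 0.1  ]
side [226, 325, 49, 80, 3031] xyz min [0.466 0.187 0.03 ] max [0.509 0.231 0.115]
side [36, 328, 66, 50, 1186] xyz min [0.644 0.262 0.03 ] max [0.712 0.328 0.042]
```

View pics/top_h.png

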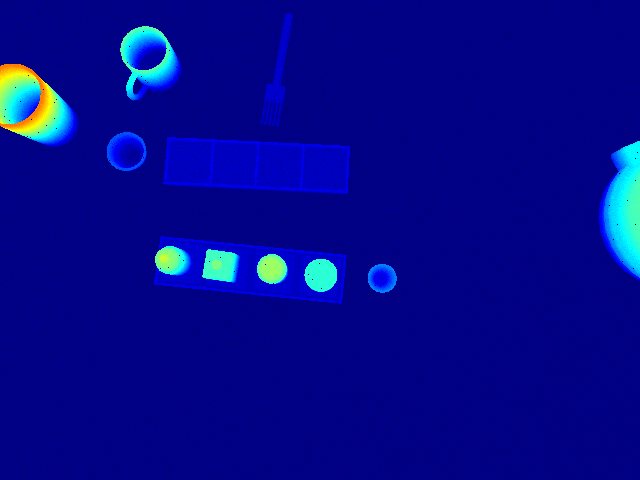

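View pics/top_crop.png

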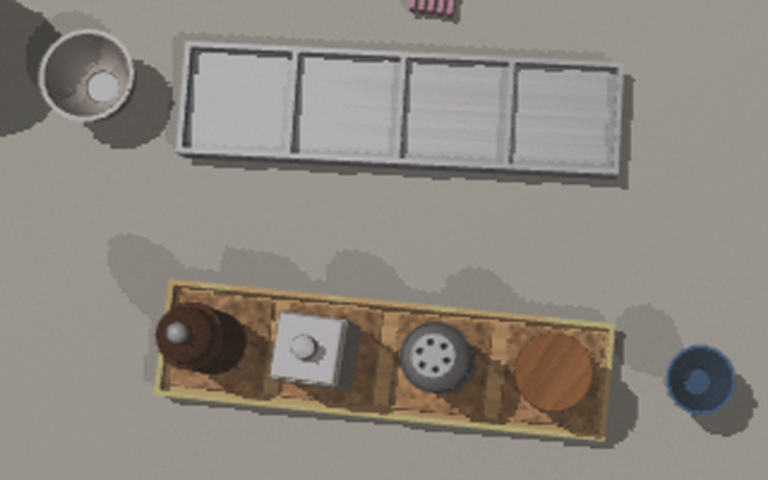

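View pics/side_crop.png

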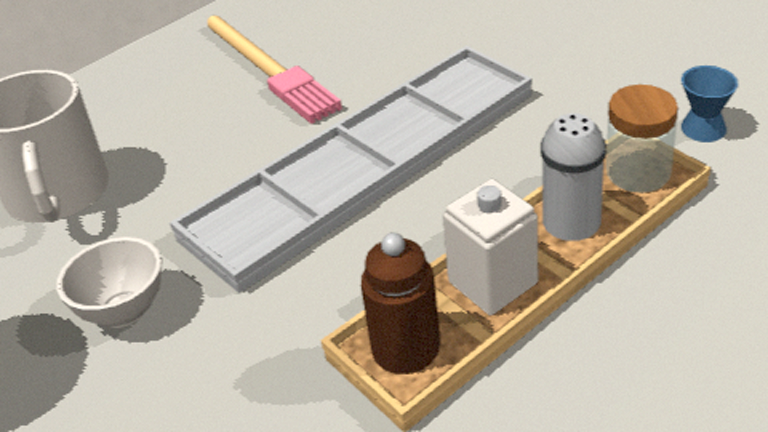

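```bash
python3 - <<'E'
from h import *
T=ld("top0.npz");S=ld("side0.npz")
def blob(f,box,fn):
    u0,v0,u1,v1=box;c=f["color"][v0:v1,u0:u1];m=fn(c.astype(int),cv2.cvtColor(c,cv2.COLOR_RGB2HSV)).astype(np.uint8)
    k,L,s,cc=cv2.connectedComponentsWithStats(m);i=1+s[1:,4].argmax();return cc[i]+[u0,v0],s[i,4],s[i,:4]+[u0,v0,0,0]
# hand-picked top features from crops: (top crop),(side crop)
prs={"mill ball":((177,331),(393,244)),"canister knob":((303,346),(488,193)),"shaker top":((434,352),(574,124)),"jar lid":((553,371),(643,105)),
"serv FL":((188,45),(174,229)),"serv NL":((180,152),(243,281)),"serv NR":((617,172),(531,80)),"serv FR":((621,66),(468,52)),
"stor FL":((171,283),(326,344)),"stor NL":((157,394),(402,418)),"stor NR":((606,438),(709,166)),"stor FR":((613,325),(652,125)),}
for k,(a,b) in prs.items():
    ra=ray(T,a[0]/2.4+90-.3,a[1]/2.4+120-.3);rb=ray(S,b[0]/1.6-.2,b[1]/1.6+180-.2)
    p,e=tri([ra,rb]);print(k,p.round(4),np.round(e,4))
# depth-based per object
for n,f in(("top",T),("side",S)):
    C=cloud(f);H=C[...,2]
    for k,c in {"mill":(.49,.208),"can":(.48,.131),"shk":(.472,.048),"jar":(.462,-.028)}.items():
        m=(np.hypot(C[...,0]-c[0],C[...,1]-c[1])<.036)&(H>.035)&(H<.078);q=C[m]
        t=(np.hypot(C[...,0]-c[0],C[...,1]-c[1])<.036)&(H>.035);
        A=np.c_[2*q[:,:2],np.ones(len(q))];s=np.linalg.lstsq(A,(q[:,:2]**2).sum(1),rcond=None)[0]
        print(n,k,"circ",s[:2].round(4),"r",np.sqrt(s[2]+s[:2]@s[:2]).round(4),len(q),"ztop",np.percentile(H[t],99).round(4))
        tt=C[t&(H>.074)];rr=cv2.minAreaRect(tt[:,:2].astype(np.float32)*1000);print("   toprect mm",np.round(rr[0],1),np.round(rr[1],1),round(rr[2],1))
# racks
C=cloud(T);H=C[...,2]
for k,(x0,x1,y0,y1) in {"serv":(.58,.74,-.1,.255),"stor":(.40,.56,-.095,.28)}.items():
    m=(C[...,0]>x0)&(C[...,0]<x1)&(C[...,1]>y0)&(C[...,1]<y1)&(H>.008)&(H<.026)
    m=cv2.morphologyEx(m.astype(np.uint8),cv2.MORPH_OPEN,np.ones((3,3)))
    kk,L,s,_=cv2.connectedComponentsWithStats(m);i=1+s[1:,4].argmax();q=C[L==i]
    rr=cv2.minAreaRect(q[:,:2].astype(np.float32)*1000);print(k,np.round(rr[0],1),np.round(rr[1],1),round(rr[2],2),"z pct",np.percentile(q[:,2],[5,30,50,80,95]).round(4))
E
```

```text
mill ball [0.4906 0.2087 0.108 ] [0.0013 0.0013]
canister knob [0.4808 0.131  0.0976] [0.0006 0.0006]
shaker top [0.4741 0.0459 0.1041] [0.0015 0.0015]
jar lid [ 0.4623 -0.029   0.0809] [0.0009 0.0009]
serv FL [0.7066 0.2312 0.0128] [0.0016 0.0016]
serv NL [0.626  0.2347 0.0121] [0.0035 0.0035]
serv NR [ 0.6056 -0.0775  0.0162] [0.0015 0.0015]
serv FR [ 0.6841 -0.0826  0.0126] [0.0016 0.0016]
stor FL [0.5323 0.2396 0.0172] [0.0013 0.0013]
stor NL [0.4549 0.2493 0.0147] [0.0006 0.0006]
stor NR [ 0.4186 -0.0645  0.019 ] [0.0006 0.0006]
stor FR [ 0.4883 -0.0751  0.0228] [0.0098 0.0098]
top mill circ [0.4909 0.2087] r 0.022 177 ztop 0.1154
   toprect mm [489.9 206.5] [40.4 43.8] 68.3
top can circ [0.4807 0.131 ] r 0.0261 128 ztop 0.1016
   toprect mm [480.9 130.9] [46.5 46. ] 80.8
top shk circ [0.4735 0.0473] r 0.0219 29 ztop 0.1084
   toprect mm [473.3  47.4] [45.4 45. ] 45.9
top jar circ [ 0.4632 -0.029 ] r 0.0261 8 ztop 0.0867
   toprect mm [462.1 -28.4] [50.  49.9] 88.6
side mill circ [0.4894 0.2078] r 0.022 1329 ztop 0.1132
   toprect mm [486.2 209.9] [44.1 39.4] 61.0
side can circ [0.4791 0.1308] r 0.0255 1696 ztop 0.0983
   toprect mm [478.9 131.5] [46.2 46.3] 80.0
side shk circ [0.472  0.0463] r 0.0213 1049 ztop 0.105
   toprect mm [469.1  51.1] [45.1 38.5] 34.7
side jar circ [ 0.4615 -0.0301] r 0.0253 1170 ztop 0.0832
   toprect mm [460.8 -29.1] [50.6 52. ] 36.0
serv [656.9  77.7] [316.6  84.3] 85.91 z pct [0.0101 0.0122 0.0132 0.0161 0.0215]
stor [476.9  89.3] [316.6  82.1] 83.15 z pct [0.0111 0.0138 0.0153 0.0184 0.0217]
```

Two views agree. The mill is at (.490, .208), the canister at (.480, .131) with yaw about −9.6°, the shaker at (.473, .047) and the jar at (.462, −.029). The serving rack centre is (.656, .077) with yaw −4.1°. Next I'll turn the tool to about −7° yaw.

Call:
apply_moves --dp '[[0,0,0],[0,0,0],[0,0,0],[0,0,0],[0,0,0],[0,0,0],[0,0,0],[0,0,0],[0,0,0],[0,0,0]]' --twist '[[0,0,0.066],[0,0,0.066],[0,0,0.066],[0,0,0.066],[0,0,0.066],[0,0,0.066],[0,0,0.066],[0,0,0.066],[0,0,0.066],[0,0,0.066]]' --jaw '[0,0,0,0,0,0,0,0,0,0]'

```text
clock: 1.15
tcp_pos: [0.2085, 0.6403, 0.3997]
orientation: [3.12, -0.283, -0.003]
contact_force: [0.5, -0.4, -0.2]
grip_width: 0.0854
```

```bash
cat > d.py <<'E'
import sys,numpy as np
from scipy.spatial.transform import Rotation as Ro
from bench import r
# target grasp-point x y z, yaw deg, N rows
x,y,z,yaw,N=map(float,sys.argv[1:6])
o=r.get_obs();R=Ro.from_rotvec(o["orientation"]);p=np.array(o["tcp_pos"])
X=R.as_matrix();hp=p+X[:,2]*r.hold_point_z
Rt=Ro.from_euler("z",yaw,degrees=True)*Ro.from_euler("x",180,degrees=True)
d=X.T@(np.array([x,y,z])-hp);tw=np.degrees((R.inv()*Rt).as_rotvec())
print("t",round(float(o["clock"]),2),"grasp pt",hp.round(4),"yaw",np.degrees(np.arctan2(X[1,0],X[0,0])).round(2),"tilt",np.degrees(np.arccos(-X[2,2])).round(2),"grip",round(float(o["grip_width"]),4),"F",np.round(o["contact_force"],1))
print("q",np.round(o["joints"],2))
print("mm tool",(d*1000).round(1),"units",(d/.12).round(4),"perrow",(d/.12/N).round(4),"max .4167 norm",np.linalg.norm(d/.12/N).round(3))
print("turn deg",tw.round(2),"perrow units",(tw/120/N).round(4))
E
python3 d.py .490 .208 .19 -7 12
```

```text
t 1.15 grasp pt [0.2081 0.6389 0.245 ] yaw -10.37 tilt 0.53 grip 0.0854 F [ 0.5 -0.4 -0.2]
q [-1.58  0.5   0.34  1.58 -0.18  1.11 -1.38]
mm tool [354.9 372.6  58. ] units [2.9579 3.1053 0.4834] perrow [0.2465 0.2588 0.0403] max .4167 norm 0.36
turn deg [ 0.53  0.09 -3.37] perrow units [ 0.0004  0.0001 -0.0023]
```

Call:
apply_moves --dp '[[0.246,0.259,0.03],[0.246,0.259,0.03],[0.246,0.259,0.03],[0.246,0.259,0.03],[0.246,0.259,0.03],[0.246,0.259,0.03],[0.246,0.259,0.03],[0.246,0.259,0.03],[0.246,0.259,0.03],[0.246,0.259,0.03],[0.246,0.259,0.03],[0.246,0.259,0.03]]' --twist '[[0,0,-0.002],[0,0,-0.002],[0,0,-0.002],[0,0,-0.002],[0,0,-0.002],[0,0,-0.002],[0,0,-0.002],[0,0,-0.002],[0,0,-0.002],[0,0,-0.002],[0,0,-0.002],[0,0,-0.002]]' --jaw '[0,0,0,0,0,0,0,0,0,0,0,0]'

```text
clock: 2.35
tcp_pos: [0.5032, 0.2072, 0.3545]
orientation: [3.129, -0.182, -0.009]
contact_force: [-0.2, 0.9, -0.6]
grip_width: 0.0854
```

```bash
python3 d.py .490 .208 .19 -7 2; python3 - <<'E'
from bench import r
import cv2
f=r.grab_frame("wrist");cv2.imwrite("pics/w1.png",f["color"][:,:,::-1])
E
```

```text
t 2.35 grasp pt [0.5023 0.2061 0.1998] yaw -6.66 tilt 0.54 grip 0.0854 F [-0.2  0.9 -0.6]
q [-0.89  0.34  0.48  1.94 -0.19  0.91 -0.43]
mm tool [-12.4  -0.6   9.9] units [-0.1033 -0.0047  0.0824] perrow [-0.0517 -0.0023  0.0412] max .4167 norm 0.066
turn deg [0.46 0.29 0.34] perrow units [0.0019 0.0012 0.0014]
```

View pics/w1.png

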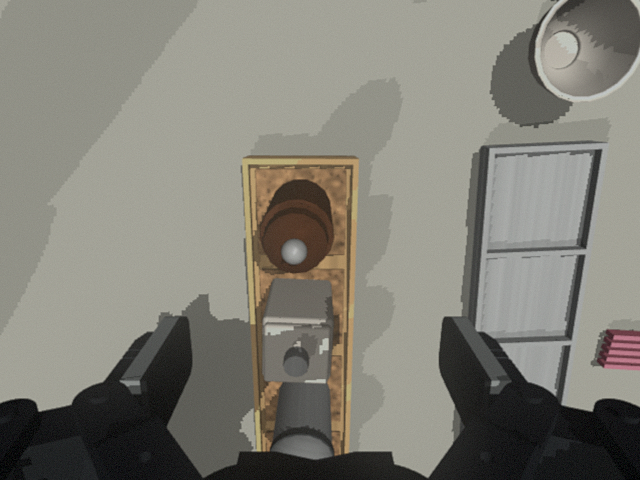

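The wrist view shows the mill ball at (294, 251), the knob at (296, 361), and the serving rack's left corners at (485, 147) and (606, 144). I'll cross-check these against the fixed-camera positions.

```bash
python3 - <<'E'
from h import *
from bench import r
from scipy.spatial.transform import Rotation as Ro
o=r.get_obs();X=Ro.from_rotvec(o["orientation"]).as_matrix();p=o["tcp_pos"]
f=r.grab_frame("wrist");E=f["hand_eye"];K=f["intrinsics"]
Rw=X@E[:3,:3];ow=X@E[:3,3]+p
T=ld("top0.npz")
for n,u,v,z,tp in(("ball",294,251,.11,(177,331)),("knob",296,361,.098,(303,346)),("serv NL",483,147,.02,(180,152)),("serv FL",606,144,.02,(188,45)),("stor FL",358,157,.02,(171,283)),("stor NL",244,157,.02,(157,394))):
    d=Rw@np.array([(u-K[0,2])/K[0,0],(v-K[1,2])/K[1,1],1]);
    t,e=tri([(ow,d),ray(T,tp[0]/2.4+89.7,tp[1]/2.4+119.7)])
    print(n,(ow+d*(z-ow[2])/d[2]).round(4),"tri w/ top",t.round(4),np.round(e,4))
E
```

```text
ball [0.4959 0.2004 0.11  ] tri w/ top [0.4938 0.2051 0.1206] [0.0033 0.0033]
knob [0.4859 0.1253 0.098 ] tri w/ top [0.4838 0.1296 0.1032] [0.0029 0.0029]
serv NL [0.6279 0.2278 0.02  ] tri w/ top [0.6231 0.2303 0.0349] [0.0007 0.0007]
serv FL [0.7123 0.2192 0.02  ] tri w/ top [0.6983 0.2237 0.0425] [0.0005 0.0005]
stor FL [0.5413 0.2318 0.02  ] tri w/ top [0.5355 0.2346 0.0362] [0.0045 0.0045]
stor NL [0.4623 0.2418 0.02  ] tri w/ top [0.459  0.2444 0.0249] [0.0046 0.0046]
```

```bash
python3 d.py .490 .208 .19 -7 2; python3 - <<'E'
from bench import r
import cv2,numpy as np
from h import *
from scipy.spatial.transform import Rotation as Ro
o=r.get_obs();X=Ro.from_rotvec(o["orientation"]).as_matrix();p=o["tcp_pos"];print(np.abs(o["qvel"]).max())
f=r.grab_frame("wrist");cv2.imwrite("pics/w2.png",f["color"][:,:,::-1])
E=f["hand_eye"];f["R"]=(X@E[:3,:3]).T;f["t"]=-f["R"]@(X@E[:3,3]+p)
np.savez("w2.npz",**f)
C=cloud(f);H=C[...,2]
for k,c in {"mill":(.49,.208),"can":(.48,.131)}.items():
    m=(np.hypot(C[...,0]-c[0],C[...,1]-c[1])<.045)&(H>.072);q=C[m]
    print(k,q.min(0).round(4),q.max(0).round(4))
b=f["color"][200:300,240:360].astype(int);g=(b.min(-1)>95)&(b.max(-1)-b.min(-1)<25);
k,L,s,cc=cv2.connectedComponentsWithStats(g.astype(np.uint8));print([(cc[i]+[240,200],s[i,4]) for i in range(1,k) if s[i,4]>60])
E
```

```text
t 2.45 grasp pt [0.5048 0.2006 0.1999] yaw -7.27 tilt 0.65 grip 0.0853 F [ 0.2 -0.4 -0.8]
q [-0.89  0.35  0.49  1.94 -0.19  0.91 -0.43]
mm tool [-15.6  -5.6   9.9] units [-0.1299 -0.0465  0.0827] perrow [-0.0649 -0.0232  0.0413] max .4167 norm 0.08
turn deg [ 0.63  0.16 -0.27] perrow units [ 0.0026  0.0007 -0.0011]
0.0820258959960404
mill [0.445 0.19  0.072] [0.5346 0.2305 0.2677]
can [0.4563 0.1063 0.072 ] [0.5071 0.157  0.1001]
[(array([355.55555556, 251.77011494]), np.int32(783)), (array([287.28199566, 242.02603037]), np.int32(461)), (array([241.36708861, 279.92405063]), np.int32(158)), (array([295.11789773, 290.22869318]), np.int32(704))]
```

View pics/w2.png

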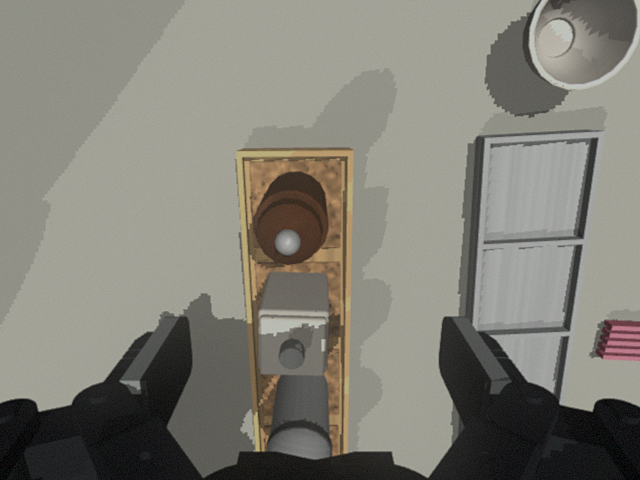

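The arm was still settling in the earlier picture. Now the ball is at (287, 242), the knob at (291, 352), and the serving rack corners at (477, 137) and (604, 131).

```bash
python3 - <<'E'
from h import *
f=ld("w2.npz");T=ld("top0.npz")
for n,u,v,z,tp in(("ball",287,242,.11,(177,331)),("knob",291,352,.098,(303,346)),("serv NL",476,137,.02,(180,152)),("serv FL",604,131,.02,(188,45)),("stor FL",353,149,.02,(171,283)),("stor NL",236,151,.02,(157,394))):
    t,e=tri([ray(f,u,v),ray(T,tp[0]/2.4+89.7,tp[1]/2.4+119.7)])
    print(n,plane(f,u,v,z).round(4),"tri w/ top",t.round(4),np.round(e,4))
E
python3 d.py .490 .208 .068 -7 3
```

```text
ball [0.4911 0.2086 0.11  ] tri w/ top [0.4913 0.2088 0.1107] [0.0001 0.0001]
knob [0.4818 0.1349 0.098 ] tri w/ top [0.4814 0.1321 0.0938] [0.0002 0.0002]
serv NL [0.6211 0.238  0.02  ] tri w/ top [0.6272 0.2371 0.0094] [0.0023 0.0023]
serv FL [0.7081 0.2309 0.02  ] tri w/ top [0.7061 0.2306 0.0215] [0.001 0.001]
stor FL [0.5364 0.2406 0.02  ] tri w/ top [0.535  0.2404 0.0169] [0.0016 0.0016]
stor NL [0.4555 0.2495 0.02  ] tri w/ top [0.4551 0.2491 0.017 ] [0.0002 0.0002]
t 2.5 grasp pt [0.5031 0.2039 0.1998] yaw -7.08 tilt 0.61 grip 0.0853 F [ 0.3  0.7 -0.9]
q [-0.89  0.34  0.48  1.94 -0.19  0.91 -0.44]
mm tool [-13.   -3.7 131.8] units [-0.108  -0.0309  1.0987] perrow [-0.036  -0.0103  0.3662] max .4167 norm 0.368
turn deg [ 0.55  0.25 -0.08] perrow units [ 0.0015  0.0007 -0.0002]
```

Call:
apply_moves --dp '[[-0.105,-0.03,0.2],[0,0,0.2],[0,0,0],[0,0,0]]' --twist '[[0.004,0.002,0],[0,0,0],[0,0,0],[0,0,0]]' --jaw '[0,0,0,0]'

```text
clock: 2.9
tcp_pos: [0.4904, 0.2137, 0.306]
orientation: [-3.134, 0.189, 0.001]
contact_force: [0.4, -0.1, 0.2]
grip_width: 0.0858
```

```bash
python3 d.py .4905 .2085 .068 -7 3
```

```text
t 2.9 grasp pt [0.4903 0.2139 0.1513] yaw -6.9 tilt 0.09 grip 0.0858 F [ 0.4 -0.1  0.2]
q [-0.89  0.4   0.45  2.01 -0.24  0.79 -0.42]
mm tool [ 0.9  5.5 83.3] units [0.0076 0.0457 0.6944] perrow [0.0025 0.0152 0.2315] max .4167 norm 0.232
turn deg [-0.08  0.03  0.1 ] perrow units [-0.0002  0.0001  0.0003]
```

Call:
apply_moves --dp '[[0.007,0.045,0.2],[0,0,0.2],[0,0,0.2],[0,0,0]]' --twist '[[0,0,0],[0,0,0],[0,0,0],[0,0,0]]' --jaw '[0,0,0,0]'

```text
clock: 3.3
tcp_pos: [0.492, 0.2125, 0.2371]
orientation: [-3.129, 0.181, -0.008]
contact_force: [-0.4, 0.1, -0.1]
grip_width: 0.0851
```

```bash
python3 d.py .4905 .2085 .068 -7 1;python3 d.py .4905 .2085 .068 -7 1|head -1
```

```text
t 3.3 grasp pt [0.4929 0.2137 0.0824] yaw -6.61 tilt 0.54 grip 0.0851 F [-0.4  0.1 -0.1]
q [-0.83  0.5   0.39  2.04 -0.32  0.64 -0.35]
mm tool [-1.8  5.5 14.4] units [-0.0151  0.0462  0.1199] perrow [-0.0151  0.0462  0.1199] max .4167 norm 0.129
turn deg [-0.47 -0.28  0.39] perrow units [-0.0039 -0.0023  0.0032]
t 3.3 grasp pt [0.4929 0.2137 0.0824] yaw -6.61 tilt 0.54 grip 0.0851 F [-0.4  0.1 -0.1]
```

Call:
apply_moves --dp '[[-0.015,0.046,0.12],[0,0,0],[0,0,0]]' --twist '[[-0.004,-0.002,0],[0,0,0],[0,0,0]]' --jaw '[0,0,0]'

```text
clock: 3.6
tcp_pos: [0.4907, 0.2083, 0.2249]
orientation: [-3.135, 0.179, -0.006]
contact_force: [0.6, 0.5, 1.1]
grip_width: 0.0853
```

```bash
python3 d.py .4905 .2085 .068 -7 1
```

```text
t 3.6 grasp pt [0.4913 0.2086 0.0702] yaw -6.55 tilt 0.24 grip 0.0853 F [0.6 0.5 1.1]
q [-0.82  0.52  0.38  2.05 -0.32  0.62 -0.33]
mm tool [-0.8  0.2  2.2] units [-0.007   0.0015  0.0186] perrow [-0.007   0.0015  0.0186] max .4167 norm 0.02
turn deg [-0.12 -0.21  0.45] perrow units [-0.001  -0.0018  0.0038]
```

Call:
apply_moves --dp '[[0,0,0.01],[0,0,0],[0,0,0],[0,0,0],[0,0,0],[0,0,0],[0,0,0],[0,0,0]]' --twist '[[0,0,0],[0,0,0],[0,0,0],[0,0,0],[0,0,0],[0,0,0],[0,0,0],[0,0,0]]' --jaw '[60,100,140,180,200,200,200,200]' --grip_force 35

```text
clock: 4.4
tcp_pos: [0.4911, 0.2088, 0.2257]
orientation: [-3.133, 0.179, -0.009]
contact_force: [-1.4, 0.4, -0.2]
grip_width: 0.044
```

```bash
python3 d.py .4905 .2085 .16 -7 3
```

```text
t 4.4 grasp pt [0.492  0.2093 0.071 ] yaw -6.54 tilt 0.39 grip 0.044 F [-1.4  0.4 -0.2]
q [-0.82  0.52  0.38  2.05 -0.32  0.62 -0.33]
mm tool [ -1.    0.6 -89. ] units [-0.008   0.0051 -0.7416] perrow [-0.0027  0.0017 -0.2472] max .4167 norm 0.247
turn deg [-0.24 -0.3   0.46] perrow units [-0.0007 -0.0008  0.0013]
```

Call:
apply_moves --dp '[[0,0,-0.1],[0,0,-0.3],[0,0,-0.3],[0,0,-0.3],[0,0,0]]' --twist '[[0,0,0],[0,0,0],[0,0,0],[0,0,0],[0,0,0]]' --jaw '[200,200,200,200,200]'

```text
clock: 4.9
tcp_pos: [0.4901, 0.2074, 0.3511]
orientation: [-3.135, 0.182, -0.004]
contact_force: [0.2, 0.5, -2.4]
grip_width: 0.0439
```

```bash
python3 d.py .6477 -.0397 .185 -4 10
```

```text
t 4.9 grasp pt [0.4905 0.2075 0.1964] yaw -6.63 tilt 0.16 grip 0.0439 F [ 0.2  0.5 -2.4]
q [-0.91  0.33  0.49  1.98 -0.2   0.88 -0.44]
mm tool [184.6 227.4  11.6] units [1.5385 1.8949 0.0968] perrow [0.1538 0.1895 0.0097] max .4167 norm 0.244
turn deg [-0.05 -0.15 -2.63] perrow units [-0.     -0.0001 -0.0022]
```

Lifted: the weight shows at about 2 N and the opening holds at 44 mm. Carrying it across.

Call:
apply_moves --dp '[[0.08,0.1,0],[0.15,0.19,0],[0.15,0.19,0],[0.15,0.19,0],[0.15,0.19,0],[0.15,0.19,0],[0.15,0.19,0],[0.15,0.19,0],[0.15,0.19,0],[0.15,0.19,0],[0.08,0.1,0],[0,0,0],[0,0,0]]' --twist '[[0,0,-0.002],[0,0,-0.002],[0,0,-0.002],[0,0,-0.002],[0,0,-0.002],[0,0,-0.002],[0,0,-0.002],[0,0,-0.002],[0,0,-0.002],[0,0,-0.002],[0,0,-0.002],[0,0,0],[0,0,0]]' --jaw '[200,200,200,200,200,200,200,200,200,200,200,200,200]'

```text
clock: 6.2
tcp_pos: [0.6504, -0.0451, 0.3472]
orientation: [-3.138, 0.099, 0.012]
contact_force: [-0.5, 0.9, -2.6]
grip_width: 0.0441
```

```bash
python3 d.py .6477 -.0397 .09 -4 3
```

```text
t 6.2 grasp pt [ 0.6492 -0.0448  0.1925] yaw -3.61 tilt 0.46 grip 0.0441 F [-0.5  0.9 -2.6]
q [-0.38  0.54  0.5   1.69 -0.3   1.    0.16]
mm tool [ -1.   -4.8 102.5] units [-0.0082 -0.0401  0.8543] perrow [-0.0027 -0.0134  0.2848] max .4167 norm 0.285
turn deg [-0.08  0.46  0.39] perrow units [-0.0002  0.0013  0.0011]
```

Call:
apply_moves --dp '[[-0.008,-0.035,0],[0,0,0.28],[0,0,0.28],[0,0,0.28],[0,0,0],[0,0,0]]' --twist '[[0,0.003,0.003],[0,0,0],[0,0,0],[0,0,0],[0,0,0],[0,0,0]]' --jaw '[200,200,200,200,200,200]'

```text
clock: 6.8
tcp_pos: [0.6484, -0.0292, 0.2458]
orientation: [-3.132, 0.094, -0.002]
contact_force: [0.4, -0.7, -1.8]
grip_width: 0.044
```

```bash
python3 d.py .6477 -.0397 .068 -4 1; python3 - <<'E'
from bench import r
import cv2
f=r.grab_frame("side");cv2.imwrite("pics/s1.png",cv2.resize(f["color"][100:400,80:480,::-1],None,fx=2,fy=2))
E
```

```text
t 6.8 grasp pt [ 0.6486 -0.028   0.0911] yaw -3.42 tilt 0.47 grip 0.044 F [ 0.4 -0.7 -1.8]
q [-0.36  0.65  0.44  1.76 -0.37  0.81  0.2 ]
mm tool [-0.2 12.  23. ] units [-0.0017  0.0997  0.1918] perrow [-0.0017  0.0997  0.1918] max .4167 norm 0.216
turn deg [-0.47 -0.05  0.58] perrow units [-0.0039 -0.0004  0.0048]
```

View pics/s1.png

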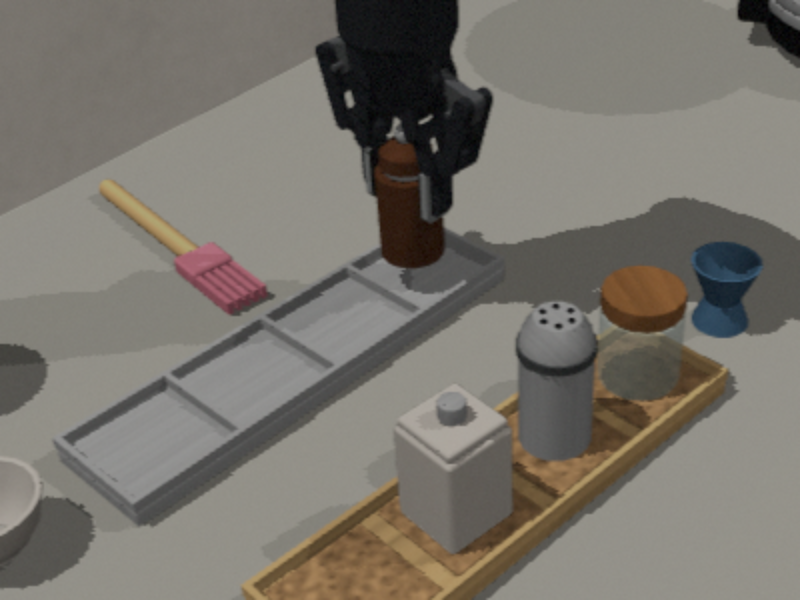

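The mill hangs upright over the right-end bay, base at about (410, 255) in this crop. It's roughly 12 mm too far left, so I'll correct that before lowering.

Call:
apply_moves --dp '[[0,0.09,0],[0,0,0.03],[0,0,0]]' --twist '[[-0.004,0,0.003],[0,0,0],[0,0,0]]' --jaw '[200,200,200]'

```text
clock: 7.15
tcp_pos: [0.6488, -0.0403, 0.2464]
orientation: [-3.14, 0.103, -0.011]
contact_force: [-0.4, 0.6, -2.0]
grip_width: 0.0444
```

```bash
python3 d.py .6477 -.0397 .068 -4 1
```

```text
t 7.15 grasp pt [ 0.6499 -0.0403  0.0917] yaw -3.75 tilt 0.39 grip 0.0444 F [-0.4  0.6 -2. ]
q [-0.35  0.65  0.44  1.76 -0.37  0.8   0.21]
mm tool [-2.3 -0.5 23.7] units [-0.0196 -0.0038  0.1975] perrow [-0.0196 -0.0038  0.1975] max .4167 norm 0.198
turn deg [-0.02 -0.39  0.25] perrow units [-0.0002 -0.0033  0.002 ]
```

Call:
apply_moves --dp '[[-0.01,0,0.1],[0,0,0.08],[0,0,0]]' --twist '[[0,-0.003,0],[0,0,0],[0,0,0]]' --jaw '[200,200,200]'

```text
clock: 7.45
tcp_pos: [0.6481, -0.0407, 0.2244]
orientation: [-3.139, 0.104, -0.004]
contact_force: [0.2, -0.6, -2.8]
grip_width: 0.0441
```

```bash
python3 d.py .6477 -.0397 .068 -4 1
```

```text
t 7.45 grasp pt [ 0.6484 -0.0406  0.0697] yaw -3.81 tilt 0.15 grip 0.0441 F [ 0.2 -0.6 -2.8]
q [-0.33  0.68  0.43  1.77 -0.38  0.77  0.22]
mm tool [-0.8 -0.9  1.7] units [-0.0068 -0.0073  0.0141] perrow [-0.0068 -0.0073  0.0141] max .4167 norm 0.017
turn deg [-0.04 -0.14  0.19] perrow units [-0.0003 -0.0012  0.0016]
```

Call:
apply_moves --dp '[[0,0,0.02],[0,0,0.02]]' --twist '[[0,0,0],[0,0,0]]' --jaw '[200,200]'

```text
clock: 7.65
tcp_pos: [0.6485, -0.0413, 0.2226]
orientation: [-3.138, 0.105, -0.003]
contact_force: [-13.8, 3.3, 35.4]
grip_width: 0.0438
```

```bash
python3 d.py .6477 -.0397 .068 -4 1
```

```text
t 7.65 grasp pt [ 0.6488 -0.041   0.0679] yaw -3.84 tilt 0.17 grip 0.0438 F [-13.8   3.3  35.4]
q [-0.33  0.68  0.43  1.77 -0.39  0.77  0.22]
mm tool [-1.2 -1.2 -0.1] units [-0.0098 -0.0099 -0.001 ] perrow [-0.0098 -0.0099 -0.001 ] max .4167 norm 0.014
turn deg [-0.13 -0.11  0.17] perrow units [-0.0011 -0.0009  0.0014]
```

Contact with the bay floor came at the expected height. I'll ease off a millimetre and release.

Call:
apply_moves --dp '[[0,0,-0.01],[0,0,0],[0,0,0],[0,0,0],[0,0,0],[0,0,0],[0,0,0]]' --twist '[[0,0,0],[0,0,0],[0,0,0],[0,0,0],[0,0,0],[0,0,0],[0,0,0]]' --jaw '[200,110,80,40,0,0,0]'

```text
clock: 8.35
tcp_pos: [0.6493, -0.0414, 0.2246]
orientation: [-3.138, 0.105, -0.007]
contact_force: [0.2, 0.4, 0.7]
grip_width: 0.0854
```

```bash
python3 d.py .6477 -.0397 .19 -4 1; python3 - <<'E'
from bench import r
import cv2
f=r.grab_frame("side");cv2.imwrite("pics/s2.png",cv2.resize(f["color"][100:400,80:480,::-1],None,fx=2,fy=2))
E
```

```text
t 8.35 grasp pt [ 0.65   -0.041   0.0699] yaw -3.83 tilt 0.28 grip 0.0854 F [0.2 0.4 0.7]
q [-0.33  0.68  0.43  1.77 -0.39  0.77  0.22]
mm tool [  -1.9   -1.5 -120.1] units [-0.0157 -0.0122 -1.0007] perrow [-0.0157 -0.0122 -1.0007] max .4167 norm 1.001
turn deg [-0.14 -0.24  0.17] perrow units [-0.0012 -0.002   0.0014]
```

View pics/s2.png

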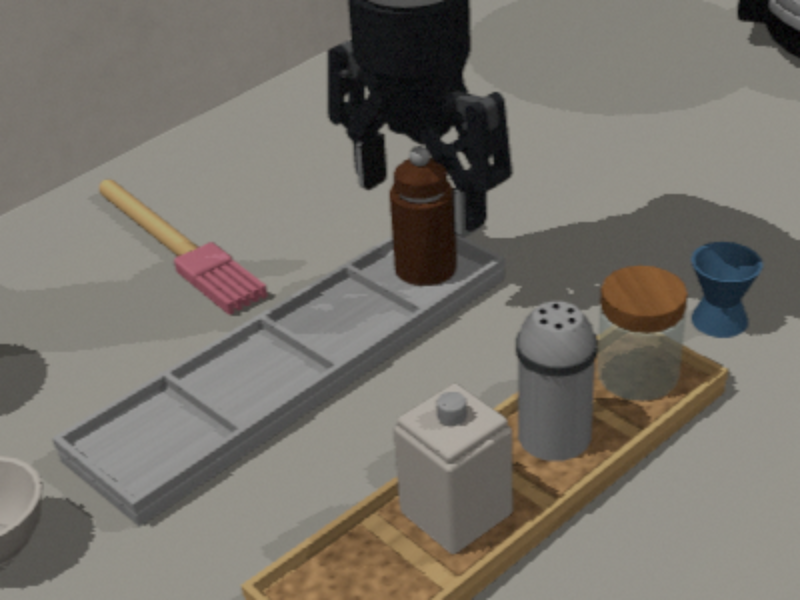

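The mill stands upright in the right-end bay, base at about (425, 272), and the fingers are clear of it. Next I'll rise.

Call:
apply_moves --dp '[[0,0,-0.3],[0,0,-0.3],[0,0,-0.3],[0,0,0]]' --twist '[[0,0,0],[0,0,0],[0,0,0],[0,0,0]]' --jaw '[0,0,0,0]'

```text
clock: 8.8
tcp_pos: [0.6485, -0.0416, 0.3344]
orientation: [-3.138, 0.105, -0.0]
contact_force: [0.6, 0.5, 1.4]
grip_width: 0.0852
```

```bash
python3 d.py .4803 .131 .17 -9.6 7
```

```text
t 8.8 grasp pt [ 0.6486 -0.0414  0.1797] yaw -3.85 tilt 0.09 grip 0.0852 F [0.6 0.5 1.4]
q [-0.39  0.55  0.5   1.71 -0.31  0.96  0.16]
mm tool [-179.4 -160.7    9.9] units [-1.4953 -1.3391  0.0827] perrow [-0.2136 -0.1913  0.0118] max .4167 norm 0.287
turn deg [-0.09  0.    5.75] perrow units [-0.0001  0.      0.0069]
```

Call:
apply_moves --dp '[[-0.213,-0.19,0],[-0.213,-0.19,0],[-0.213,-0.19,0],[-0.213,-0.19,0],[-0.213,-0.19,0],[-0.213,-0.19,0],[-0.213,-0.19,0],[0,0,0],[0,0,0]]' --twist '[[0,0,0.007],[0,0,0.007],[0,0,0.007],[0,0,0.007],[0,0,0.007],[0,0,0.007],[0,0,0.007],[0,0,0],[0,0,0]]' --jaw '[0,0,0,0,0,0,0,0,0]'

```text
clock: 9.7
tcp_pos: [0.4822, 0.1422, 0.3325]
orientation: [-3.129, 0.274, -0.003]
contact_force: [-0.1, -0.7, -0.6]
grip_width: 0.0852
```

```bash
python3 d.py .4803 .131 .075 -9.6 3
```

```text
t 9.7 grasp pt [0.4825 0.1422 0.1778] yaw -10.02 tilt 0.12 grip 0.0852 F [-0.1 -0.7 -0.6]
q [-0.85  0.31  0.53  2.06 -0.21  0.82 -0.37]
mm tool [ -0.4  11.4 102.8] units [-0.0037  0.0951  0.8564] perrow [-0.0012  0.0317  0.2855] max .4167 norm 0.287
turn deg [-0.02 -0.12 -0.42] perrow units [-0.0001 -0.0003 -0.0012]
```

Call:
apply_moves --dp '[[0,0.095,0.1],[0,0.01,0.28],[0,0.01,0.28],[0,0.01,0.15],[0,0,0],[0,0,0]]' --twist '[[0,0,-0.003],[0,0,0],[0,0,0],[0,0,0],[0,0,0],[0,0,0]]' --jaw '[0,0,0,0,0,0]'

```text
clock: 10.3
tcp_pos: [0.4844, 0.1223, 0.233]
orientation: [-3.129, 0.274, -0.013]
contact_force: [0.5, -0.0, 0.3]
grip_width: 0.0855
```

```bash
python3 d.py .4803 .131 .062 -9.6 1
```

```text
t 10.3 grasp pt [0.4856 0.1222 0.0783] yaw -10.01 tilt 0.46 grip 0.0855 F [ 0.5 -0.   0.3]
q [-0.73  0.47  0.44  2.13 -0.35  0.6  -0.21]
mm tool [-6.9 -7.7 16.3] units [-0.0573 -0.0641  0.1358] perrow [-0.0573 -0.0641  0.1358] max .4167 norm 0.161
turn deg [-0.04 -0.46 -0.41] perrow units [-0.0004 -0.0038 -0.0034]
```

Call:
apply_moves --dp '[[-0.055,-0.062,0],[0,0,0.12],[0,0,0],[0,0,0]]' --twist '[[0,-0.004,-0.003],[0,0,0],[0,0,0],[0,0,0]]' --jaw '[0,0,0,0]'

```text
clock: 10.7
tcp_pos: [0.4804, 0.1318, 0.2202]
orientation: [-3.127, 0.264, -0.006]
contact_force: [1.2, -0.3, 0.8]
grip_width: 0.0856
```

```bash
python3 d.py .4803 .131 .062 -9.6 1
```

```text
t 10.7 grasp pt [0.481  0.1323 0.0655] yaw -9.64 tilt 0.3 grip 0.0856 F [ 1.2 -0.3  0.8]
q [-0.73  0.49  0.42  2.14 -0.37  0.57 -0.21]
mm tool [-0.5  1.4  3.5] units [-0.0041  0.012   0.0294] perrow [-0.0041  0.012   0.0294] max .4167 norm 0.032
turn deg [-0.23 -0.19 -0.04] perrow units [-0.0019 -0.0016 -0.0003]
```

Call:
apply_moves --dp '[[0,0.01,0.025],[0,0,0],[0,0,0],[0,0,0],[0,0,0],[0,0,0],[0,0,0],[0,0,0]]' --twist '[[0,0,0],[0,0,0],[0,0,0],[0,0,0],[0,0,0],[0,0,0],[0,0,0],[0,0,0]]' --jaw '[60,100,140,180,200,200,200,200]'

```text
clock: 11.5
tcp_pos: [0.4803, 0.1306, 0.2177]
orientation: [-3.126, 0.263, -0.007]
contact_force: [-0.4, -1.0, 0.1]
grip_width: 0.0456
```

```bash
python3 d.py .4803 .131 .18 -9.6 3
```

```text
t 11.5 grasp pt [0.481  0.1312 0.063 ] yaw -9.63 tilt 0.35 grip 0.0456 F [-0.4 -1.   0.1]
q [-0.73  0.5   0.42  2.14 -0.37  0.57 -0.2 ]
mm tool [  -0.2   -0.2 -117. ] units [-0.0017 -0.0016 -0.9753] perrow [-0.0006 -0.0005 -0.3251] max .4167 norm 0.325
turn deg [-0.27 -0.23 -0.03] perrow units [-0.0008 -0.0006 -0.0001]
```

Call:
apply_moves --dp '[[0,0,-0.1],[0,0,-0.32],[0,0,-0.32],[0,0,-0.32],[0,0,0]]' --twist '[[0,0,0],[0,0,0],[0,0,0],[0,0,0],[0,0,0]]' --jaw '[200,200,200,200,200]'

```text
clock: 12.0
tcp_pos: [0.4792, 0.129, 0.3505]
orientation: [-3.129, 0.266, -0.001]
contact_force: [0.3, 0.0, -2.2]
grip_width: 0.0455
```

```bash
python3 d.py .6532 .0381 .185 -4.1 6
```

```text
t 12.0 grasp pt [0.4793 0.1292 0.1958] yaw -9.73 tilt 0.09 grip 0.0455 F [ 0.3  0.  -2.2]
q [-0.86  0.27  0.57  2.06 -0.19  0.86 -0.36]
mm tool [186.8  60.4  10.8] units [1.5569 0.5036 0.0903] perrow [0.2595 0.0839 0.0151] max .4167 norm 0.273
turn deg [-0.08 -0.03 -5.63] perrow units [-0.0001 -0.     -0.0078]
```

Call:
apply_moves --dp '[[0.13,0.045,0],[0.25,0.08,0],[0.25,0.08,0],[0.25,0.08,0],[0.25,0.08,0],[0.25,0.08,0],[0.18,0.06,0],[0,0,0],[0,0,0]]' --twist '[[0,0,-0.007],[0,0,-0.007],[0,0,-0.007],[0,0,-0.007],[0,0,-0.007],[0,0,-0.007],[0,0,-0.007],[0,0,0],[0,0,0]]' --jaw '[200,200,200,200,200,200,200,200,200]'

```text
clock: 12.9
tcp_pos: [0.6595, 0.0433, 0.3473]
orientation: [-3.138, 0.094, 0.013]
contact_force: [0.1, -0.3, -3.0]
grip_width: 0.0461
```

```bash
python3 d.py .6532 .0381 .085 -4.1 3
```

```text
t 12.9 grasp pt [0.6583 0.0437 0.1926] yaw -3.43 tilt 0.49 grip 0.0461 F [ 0.1 -0.3 -3. ]
q [-0.52  0.56  0.52  1.67 -0.32  1.01  0.05]
mm tool [ -3.8   6.1 107.6] units [-0.032   0.051   0.8967] perrow [-0.0107  0.017   0.2989] max .4167 norm 0.3
turn deg [-0.12  0.47  0.67] perrow units [-0.0003  0.0013  0.0019]
```

Call:
apply_moves --dp '[[-0.032,0.051,0],[0,0,0.28],[0,0,0.28],[0,0,0.2],[0,0,0],[0,0,0]]' --twist '[[0,0.003,0.005],[0,0,0],[0,0,0],[0,0,0],[0,0,0],[0,0,0]]' --jaw '[200,200,200,200,200,200]'

```text
clock: 13.5
tcp_pos: [0.6497, 0.0387, 0.2553]
orientation: [-3.136, 0.112, 0.004]
contact_force: [1.3, 0.3, -1.2]
grip_width: 0.0461
```

```bash
python3 d.py .6532 .0381 .065 -4.1 1
```

```text
t 13.5 grasp pt [0.6493 0.0393 0.1006] yaw -4.07 tilt 0.26 grip 0.0461 F [ 1.3  0.3 -1.2]
q [-0.48  0.65  0.47  1.76 -0.38  0.83  0.09]
mm tool [ 4.1  1.  35.6] units [0.0339 0.0087 0.2963] perrow [0.0339 0.0087 0.2963] max .4167 norm 0.298
turn deg [-0.22  0.15  0.03] perrow units [-0.0018  0.0012  0.0002]
```

Call:
apply_moves --dp '[[0.03,0.008,0.1],[0,0,0.14],[0,0,0],[0,0,0]]' --twist '[[0,0,0],[0,0,0],[0,0,0],[0,0,0]]' --jaw '[200,200,200,200]'

```text
clock: 13.9
tcp_pos: [0.6542, 0.0379, 0.228]
orientation: [-3.134, 0.111, -0.005]
contact_force: [-0.6, 0.3, -1.5]
grip_width: 0.0455
```

```bash
python3 d.py .6532 .0381 .061 -4.1 1
```

```text
t 13.9 grasp pt [0.6547 0.0387 0.0733] yaw -4.05 tilt 0.34 grip 0.0455 F [-0.6  0.3 -1.5]
q [-0.47  0.69  0.45  1.76 -0.41  0.79  0.11]
mm tool [-1.5  0.7 12.2] units [-0.0124  0.006   0.1021] perrow [-0.0124  0.006   0.1021] max .4167 norm 0.103
turn deg [-0.3  -0.16  0.05] perrow units [-0.0025 -0.0013  0.0004]
```

Call:
apply_moves --dp '[[-0.01,0,0.09],[0,0,0.01],[0,0,0]]' --twist '[[-0.002,-0.001,0],[0,0,0],[0,0,0]]' --jaw '[200,200,200]'

```text
clock: 14.2
tcp_pos: [0.6533, 0.038, 0.2155]
orientation: [-3.139, 0.111, -0.002]
contact_force: [0.3, 0.4, -2.5]
grip_width: 0.0455
```

```bash
python3 d.py .6532 .0381 .060 -4.1 1
```

```text
t 14.2 grasp pt [0.6535 0.0381 0.0608] yaw -4.06 tilt 0.1 grip 0.0455 F [ 0.3  0.4 -2.5]
q [-0.46  0.7   0.44  1.76 -0.41  0.77  0.12]
mm tool [-0.3 -0.   0.8] units [-0.0028 -0.      0.007 ] perrow [-0.0028 -0.      0.007 ] max .4167 norm 0.008
turn deg [-0.05 -0.08  0.04] perrow units [-0.0004 -0.0007  0.0003]
```

Call:
apply_moves --dp '[[0,0,0.012]]' --twist '[[0,0,0]]' --jaw '[200]'

```text
clock: 14.3
tcp_pos: [0.6533, 0.0379, 0.2147]
orientation: [-3.139, 0.111, -0.002]
contact_force: [-6.0, 0.7, 14.8]
grip_width: 0.0455
```

Contact at 15 N. Releasing, then rising.

Call:
apply_moves --dp '[[0,0,0],[0,0,0],[0,0,0],[0,0,0],[0,0,0],[0,0,0]]' --twist '[[0,0,0],[0,0,0],[0,0,0],[0,0,0],[0,0,0],[0,0,0]]' --jaw '[110,80,40,0,0,0]'

```text
clock: 14.9
tcp_pos: [0.6545, 0.0377, 0.2165]
orientation: [-3.138, 0.112, -0.008]
contact_force: [0.7, 0.1, 0.1]
grip_width: 0.0852
```

Call:
apply_moves --dp '[[0,0,-0.3],[0,0,-0.3],[0,0,-0.3],[0,0,-0.1],[0,0,0]]' --twist '[[0,0,0],[0,0,0],[0,0,0],[0,0,0],[0,0,0]]' --jaw '[0,0,0,0,0]'

```text
clock: 15.4
tcp_pos: [0.6534, 0.0376, 0.3388]
orientation: [-3.139, 0.112, -0.002]
contact_force: [-0.2, -0.4, 0.1]
grip_width: 0.0853
```

```bash
python3 d.py .473 .0468 .17 -7 5;python3 - <<'E'
from bench import r
import cv2
f=r.grab_frame("side");cv2.imwrite("pics/s3.png",cv2.resize(f["color"][100:400,80:480,::-1],None,fx=2,fy=2))
E
```

```text
t 15.4 grasp pt [0.6536 0.0377 0.1841] yaw -4.07 tilt 0.08 grip 0.0853 F [-0.2 -0.4  0.1]
q [-0.52  0.55  0.53  1.7  -0.32  0.98  0.05]
mm tool [-180.8    3.8   13.9] units [-1.5063  0.0315  0.116 ] perrow [-0.3013  0.0063  0.0232] max .4167 norm 0.302
turn deg [-0.05 -0.07  2.93] perrow units [-0.0001 -0.0001  0.0049]
```

View pics/s3.png

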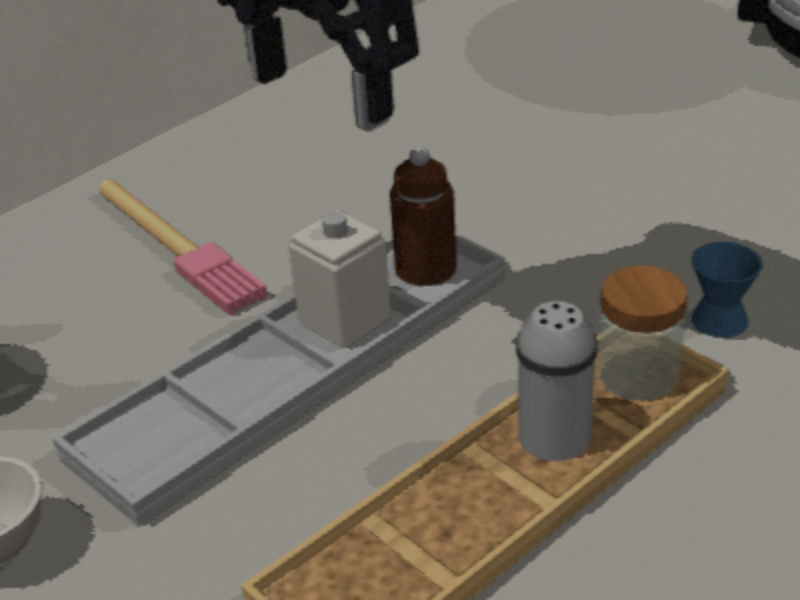

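The canister stands in its bay at about (340, 285), with the mill at (425, 220). Next is the shaker.

Call:
apply_moves --dp '[[-0.25,0.006,0],[-0.3,0.006,0],[-0.3,0.006,0],[-0.3,0.006,0],[-0.3,0.006,0],[0,0,0],[0,0,0]]' --twist '[[0,0,0.005],[0,0,0.005],[0,0,0.005],[0,0,0.005],[0,0,0.005],[0,0,0],[0,0,0]]' --jaw '[0,0,0,0,0,0,0]'

```text
clock: 16.15
tcp_pos: [0.469, 0.0509, 0.3266]
orientation: [3.129, -0.193, -0.025]
contact_force: [0.1, -0.3, 0.5]
grip_width: 0.0855
```

```bash
python3 d.py .473 .0468 .12 -7 1
```

```text
t 16.15 grasp pt [0.4665 0.05   0.1719] yaw -7.07 tilt 0.99 grip 0.0855 F [ 0.1 -0.3  0.5]
q [-0.74  0.28  0.59  2.13 -0.21  0.81 -0.14]
mm tool [ 7.7  2.  51.8] units [0.0641 0.0169 0.432 ] perrow [0.0641 0.0169 0.432 ] max .4167 norm 0.437
turn deg [ 0.43  0.89 -0.06] perrow units [ 0.0036  0.0074 -0.0005]
```

Call:
apply_moves --dp '[[0.06,0.017,0],[0,0,0.25],[0,0,0.15],[0,0,0],[0,0,0]]' --twist '[[0.003,0.006,0],[0,0,0],[0,0,0],[0,0,0],[0,0,0]]' --jaw '[0,0,0,0,0]'

```text
clock: 16.65
tcp_pos: [0.4822, 0.047, 0.2761]
orientation: [3.133, -0.194, 0.006]
contact_force: [-0.1, 0.2, 0.6]
grip_width: 0.0855
```

```bash
python3 d.py .473 .0468 .061 -7 2
```

```text
t 16.65 grasp pt [0.4828 0.0465 0.1214] yaw -7.09 tilt 0.27 grip 0.0855 F [-0.1  0.2  0.6]
q [-0.67  0.38  0.54  2.14 -0.3   0.68 -0.05]
mm tool [-9.9  0.8 60.3] units [-0.0829  0.0065  0.5028] perrow [-0.0414  0.0032  0.2514] max .4167 norm 0.255
turn deg [ 0.15 -0.22 -0.09] perrow units [ 0.0006 -0.0009 -0.0004]
```

Call:
apply_moves --dp '[[-0.08,0.006,0],[0,0,0.2],[0,0,0.15],[0,0,0],[0,0,0]]' --twist '[[0,-0.002,0],[0,0,0],[0,0,0],[0,0,0],[0,0,0]]' --jaw '[0,0,0,0,0]'

```text
clock: 17.15
tcp_pos: [0.474, 0.0472, 0.237]
orientation: [3.135, -0.196, 0.009]
contact_force: [0.1, -0.3, -0.6]
grip_width: 0.0854
```

```bash
python3 d.py .473 .0468 .061 -7 1
```

```text
t 17.15 grasp pt [0.4748 0.0471 0.0823] yaw -7.14 tilt 0.33 grip 0.0854 F [ 0.1 -0.3 -0.6]
q [-0.63  0.44  0.48  2.18 -0.37  0.59  0.  ]
mm tool [-1.9  0.6 21.3] units [-0.0159  0.0047  0.1772] perrow [-0.0159  0.0047  0.1772] max .4167 norm 0.178
turn deg [-0.01 -0.33 -0.14] perrow units [-0.0001 -0.0027 -0.0012]
```

Call:
apply_moves --dp '[[-0.012,0,0.1],[0,0,0.09],[0,0,0],[0,0,0]]' --twist '[[0,-0.002,0],[0,0,0],[0,0,0],[0,0,0]]' --jaw '[0,0,0,0]'

```text
clock: 17.55
tcp_pos: [0.4732, 0.0477, 0.2146]
orientation: [-3.134, 0.195, -0.007]
contact_force: [-0.7, 0.6, 0.4]
grip_width: 0.0853
```

```bash
python3 d.py .473 .0468 .061 -7 1
```

```text
t 17.55 grasp pt [0.474  0.048  0.0599] yaw -7.12 tilt 0.29 grip 0.0853 F [-0.7  0.6  0.4]
q [-0.59  0.48  0.45  2.19 -0.4   0.54  0.03]
mm tool [-0.8  1.3 -1.1] units [-0.0069  0.0109 -0.0088] perrow [-0.0069  0.0109 -0.0088] max .4167 norm 0.016
turn deg [-0.13 -0.26 -0.12] perrow units [-0.0011 -0.0022 -0.001 ]
```

Call:
apply_moves --dp '[[0,0,0],[0,0,0],[0,0,0],[0,0,0],[0,0,0],[0,0,0],[0,0,0],[0,0,0]]' --twist '[[0,0,0],[0,0,0],[0,0,0],[0,0,0],[0,0,0],[0,0,0],[0,0,0],[0,0,0]]' --jaw '[60,100,140,180,200,200,200,200]'

```text
clock: 18.35
tcp_pos: [0.4734, 0.0477, 0.2152]
orientation: [-3.133, 0.195, -0.008]
contact_force: [0.1, -0.9, -0.9]
grip_width: 0.0434
```

```bash
python3 d.py .473 .0468 .18 -7 3|head -1
```

```text
t 18.35 grasp pt [0.4743 0.048  0.0605] yaw -7.13 tilt 0.33 grip 0.0434 F [ 0.1 -0.9 -0.9]
```

Call:
apply_moves --dp '[[0,0,-0.1],[0,0,-0.32],[0,0,-0.32],[0,0,-0.32],[0,0,0]]' --twist '[[0,0,0],[0,0,0],[0,0,0],[0,0,0],[0,0,0]]' --jaw '[200,200,200,200,200]'

```text
clock: 18.85
tcp_pos: [0.4722, 0.0465, 0.3482]
orientation: [-3.135, 0.199, -0.002]
contact_force: [0.8, 0.3, -0.8]
grip_width: 0.0433
```

```bash
python3 d.py .6588 .1159 .185 -4.1 6
```

```text
t 18.85 grasp pt [0.4724 0.0465 0.1935] yaw -7.25 tilt 0.08 grip 0.0433 F [ 0.8  0.3 -0.8]
q [-0.76  0.24  0.62  2.11 -0.19  0.84 -0.15]
mm tool [176.1 -92.4   8.8] units [ 1.4675 -0.77    0.0731] perrow [ 0.2446 -0.1283  0.0122] max .4167 norm 0.276
turn deg [-0.01 -0.08 -3.15] perrow units [-0.     -0.0001 -0.0044]
```

Call:
apply_moves --dp '[[0.12,-0.065,0],[0.24,-0.125,0],[0.24,-0.125,0],[0.24,-0.125,0],[0.24,-0.125,0],[0.22,-0.12,0],[0.13,-0.07,0],[0,0,0],[0,0,0]]' --twist '[[0,0,-0.004],[0,0,-0.004],[0,0,-0.004],[0,0,-0.004],[0,0,-0.004],[0,0,-0.004],[0,0,0],[0,0,0],[0,0,0]]' --jaw '[200,200,200,200,200,200,200,200,200]'

```text
clock: 19.75
tcp_pos: [0.6539, 0.1211, 0.3459]
orientation: [-3.138, 0.117, 0.01]
contact_force: [0.4, -1.5, -0.9]
grip_width: 0.0431
```

```bash
python3 d.py .6588 .1159 .095 -4.1 3;python3 - <<'E'
from bench import r
import cv2
f=r.grab_frame("side");cv2.imwrite("pics/s4.png",cv2.resize(f["color"][100:400,80:480,::-1],None,fx=2,fy=2))
E
```

```text
t 19.75 grasp pt [0.6529 0.1214 0.1912] yaw -4.27 tilt 0.39 grip 0.0431 F [ 0.4 -1.5 -0.9]
q [-0.65  0.57  0.54  1.66 -0.34  1.01 -0.07]
mm tool [ 6.9  5.2 96.2] units [0.0575 0.0432 0.8015] perrow [0.0192 0.0144 0.2672] max .4167 norm 0.268
turn deg [-0.09  0.38 -0.17] perrow units [-0.0002  0.0011 -0.0005]
```

View pics/s4.png

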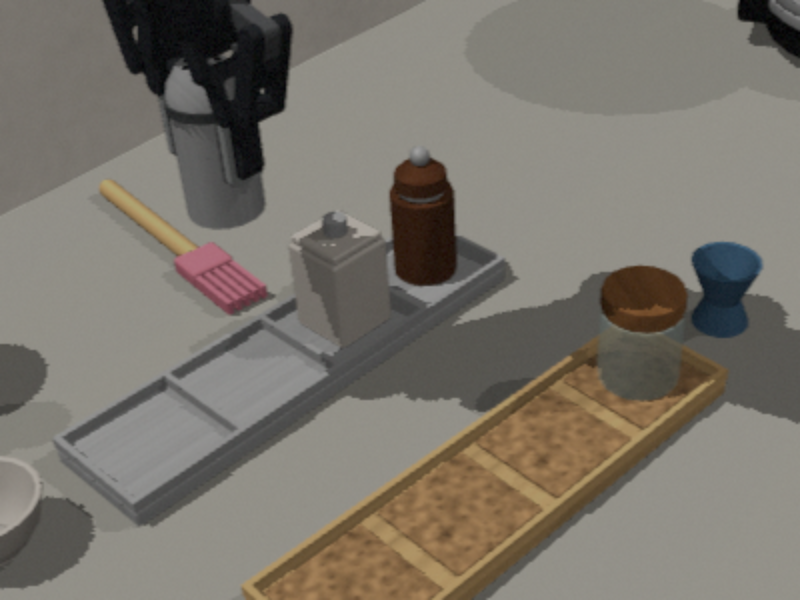

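The shaker is held, leaning in the image no more than the canister's edges do, so it's upright. I'll lower it into its bay.

Call:
apply_moves --dp '[[0.05,0.043,0],[0,0,0.25],[0,0,0.25],[0,0,0.2],[0,0,0],[0,0,0]]' --twist '[[0,0.003,0],[0,0,0],[0,0,0],[0,0,0],[0,0,0],[0,0,0]]' --jaw '[200,200,200,200,200,200]'

```text
clock: 20.4
tcp_pos: [0.6579, 0.1101, 0.2628]
orientation: [-3.137, 0.125, -0.005]
contact_force: [-0.2, -1.3, -1.1]
grip_width: 0.0431
```

```bash
python3 d.py .6588 .1159 .0585 -4.1 2
```

```text
t 20.4 grasp pt [0.6585 0.1103 0.1081] yaw -4.55 tilt 0.23 grip 0.0431 F [-0.2 -1.3 -1.1]
q [-0.6   0.66  0.5   1.71 -0.4   0.86 -0.01]
mm tool [-0.3 -5.5 49.7] units [-0.0024 -0.0456  0.4138] perrow [-0.0012 -0.0228  0.2069] max .4167 norm 0.208
turn deg [-0.12 -0.2  -0.45] perrow units [-0.0005 -0.0008 -0.0019]
```

Call:
apply_moves --dp '[[0,-0.045,0.05],[0,0,0.15],[0,0,0.12],[0,0,0],[0,0,0]]' --twist '[[0,0,0],[0,0,0],[0,0,0],[0,0,0],[0,0,0]]' --jaw '[200,200,200,200,200]'

```text
clock: 20.9
tcp_pos: [0.6597, 0.1158, 0.225]
orientation: [-3.135, 0.125, -0.013]
contact_force: [0.1, 0.3, -1.8]
grip_width: 0.0434
```

```bash
python3 d.py .6588 .1159 .0585 -4.1 1
```

```text
t 20.9 grasp pt [0.661  0.1163 0.0703] yaw -4.55 tilt 0.53 grip 0.0434 F [ 0.1  0.3 -1.8]
q [-0.59  0.71  0.47  1.72 -0.43  0.8   0.  ]
mm tool [-2.3  0.7 11.8] units [-0.0191  0.0055  0.0983] perrow [-0.0191  0.0055  0.0983] max .4167 norm 0.1
turn deg [-0.23 -0.48 -0.45] perrow units [-0.0019 -0.004  -0.0038]
```

Call:
apply_moves --dp '[[-0.005,0,0.09],[0,0,0],[0,0,0]]' --twist '[[-0.002,-0.004,0],[0,0,0],[0,0,0]]' --jaw '[200,200,200]'

```text
clock: 21.2
tcp_pos: [0.6594, 0.1159, 0.2136]
orientation: [3.139, -0.125, -0.0]
contact_force: [0.1, -0.2, -2.5]
grip_width: 0.0431
```

```bash
python3 d.py .6588 .1159 .0575 -4.1 1
```

```text
t 21.2 grasp pt [0.6594 0.1158 0.0589] yaw -4.55 tilt 0.03 grip 0.0431 F [ 0.1 -0.2 -2.5]
q [-0.58  0.73  0.46  1.72 -0.43  0.79  0.  ]
mm tool [-0.6 -0.1  1.4] units [-0.0049 -0.0005  0.0117] perrow [-0.0049 -0.0005  0.0117] max .4167 norm 0.013
turn deg [ 0.03  0.01 -0.45] perrow units [ 0.0003  0.0001 -0.0038]
```

Call:
apply_moves --dp '[[0,0,0.012]]' --twist '[[0,0,0]]' --jaw '[200]'

```text
clock: 21.3
tcp_pos: [0.6595, 0.1159, 0.2123]
orientation: [3.139, -0.125, 0.0]
contact_force: [-0.5, -0.3, -1.2]
grip_width: 0.0431
```

Call:
apply_moves --dp '[[0,0,0.008]]' --twist '[[0,0,0]]' --jaw '[200]'

```text
clock: 21.4
tcp_pos: [0.6596, 0.1157, 0.2122]
orientation: [3.139, -0.125, -0.0]
contact_force: [-5.1, -0.9, 10.7]
grip_width: 0.0433
```

Contact. Releasing and rising.

Call:
apply_moves --dp '[[0,0,0],[0,0,0],[0,0,0],[0,0,0],[0,0,0],[0,0,0]]' --twist '[[0,0,0],[0,0,0],[0,0,0],[0,0,0],[0,0,0],[0,0,0]]' --jaw '[110,80,40,0,0,0]'

```text
clock: 22.0
tcp_pos: [0.6604, 0.1157, 0.2135]
orientation: [-3.138, 0.125, -0.005]
contact_force: [-0.0, 0.1, -0.5]
grip_width: 0.0852
```

Call:
apply_moves --dp '[[0,0,-0.3],[0,0,-0.3],[0,0,-0.3],[0,0,-0.1],[0,0,0]]' --twist '[[0,0,0],[0,0,0],[0,0,0],[0,0,0],[0,0,0]]' --jaw '[0,0,0,0,0]'

```text
clock: 22.5
tcp_pos: [0.6596, 0.1157, 0.3358]
orientation: [3.138, -0.125, -0.001]
contact_force: [0.5, 0.7, -0.5]
grip_width: 0.0856
```

```bash
python3 d.py .4622 -.029 .17 -7 7;python3 - <<'E'
from bench import r
import cv2
f=r.grab_frame("side");cv2.imwrite("pics/s5.png",cv2.resize(f["color"][100:400,80:480,::-1],None,fx=2,fy=2))
E
```

```text
t 22.5 grasp pt [0.6595 0.1156 0.1811] yaw -4.58 tilt 0.04 grip 0.0856 F [ 0.5  0.7 -0.5]
q [-0.64  0.59  0.54  1.66 -0.35  0.99 -0.06]
mm tool [-185.2  159.8   11.3] units [-1.5431  1.3321  0.0942] perrow [-0.2204  0.1903  0.0135] max .4167 norm 0.292
turn deg [0.04 0.02 2.42] perrow units [0.     0.     0.0029]
```

View pics/s5.png

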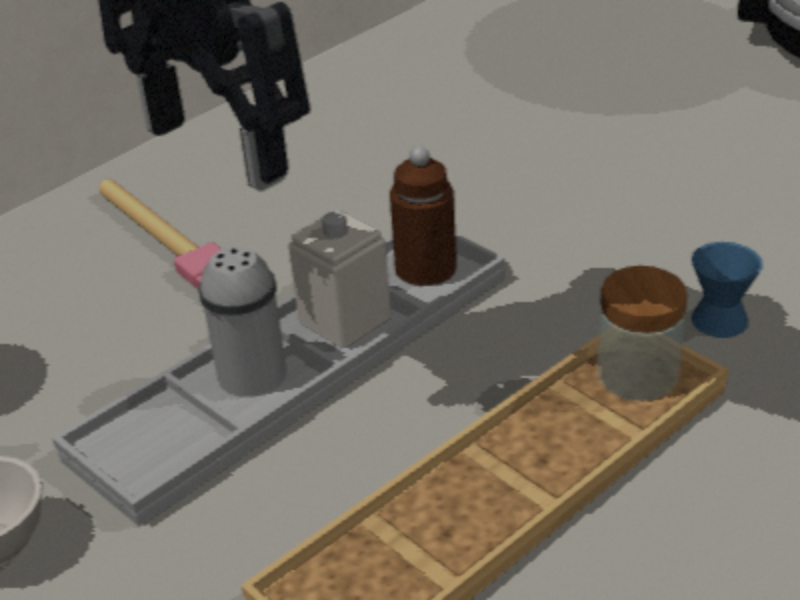

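The shaker stands in its bay at about (245, 330). Next is the jar.

Call:
apply_moves --dp '[[-0.16,0.14,0],[-0.22,0.19,0],[-0.22,0.19,0],[-0.22,0.19,0],[-0.22,0.19,0],[-0.22,0.19,0],[-0.2,0.18,0],[-0.05,0.04,0],[0,0,0],[0,0,0]]' --twist '[[0,0,0.003],[0,0,0.003],[0,0,0.003],[0,0,0.003],[0,0,0.003],[0,0,0.003],[0,0,0.003],[0,0,0],[0,0,0],[0,0,0]]' --jaw '[0,0,0,0,0,0,0,0,0,0]'

```text
clock: 23.55
tcp_pos: [0.4507, -0.0249, 0.3212]
orientation: [3.128, -0.189, -0.036]
contact_force: [-0.2, 0.3, 0.5]
grip_width: 0.0853
```

```bash
python3 d.py .4622 -.029 .11 -7 1
```

```text
t 23.55 grasp pt [ 0.447  -0.0259  0.1666] yaw -6.93 tilt 1.4 grip 0.0853 F [-0.2  0.3  0.5]
q [-0.63  0.26  0.64  2.18 -0.21  0.79  0.02]
mm tool [16.7  0.7 56.2] units [0.1393 0.0061 0.4686] perrow [0.1393 0.0061 0.4686] max .4167 norm 0.489
turn deg [0.52 1.3  0.07] perrow units [0.0043 0.0108 0.0006]
```

Call:
apply_moves --dp '[[0.1,0.006,0],[0,0,0],[0,0,0.2],[0,0,0.15],[0,0,0],[0,0,0]]' --twist '[[0.004,0.008,0],[0,0,0],[0,0,0],[0,0,0],[0,0,0],[0,0,0]]' --jaw '[0,0,0,0,0,0]'

```text
clock: 24.15
tcp_pos: [0.4696, -0.024, 0.2776]
orientation: [3.135, -0.18, 0.0]
contact_force: [0.5, 0.6, 0.2]
grip_width: 0.0858
```

```bash
python3 d.py .4622 -.029 .056 -7 2
```

```text
t 24.15 grasp pt [ 0.4696 -0.0243  0.1229] yaw -6.58 tilt 0.08 grip 0.0858 F [0.5 0.6 0.2]
q [-0.56  0.37  0.58  2.18 -0.32  0.68  0.12]
mm tool [-6.9  5.5 67. ] units [-0.0571  0.0456  0.5579] perrow [-0.0286  0.0228  0.279 ] max .4167 norm 0.281
turn deg [ 0.08 -0.02  0.42] perrow units [ 0.0003 -0.0001  0.0018]
```

Call:
apply_moves --dp '[[-0.057,0.045,0],[0,0,0.15],[0,0,0.15],[0,0,0],[0,0,0]]' --twist '[[0,0,0.003],[0,0,0],[0,0,0],[0,0,0],[0,0,0]]' --jaw '[0,0,0,0,0]'

```text
clock: 24.65
tcp_pos: [0.4629, -0.0297, 0.2448]
orientation: [-3.136, 0.192, -0.01]
contact_force: [-0.2, 0.7, -0.5]
grip_width: 0.0854
```

```bash
python3 d.py .4622 -.029 .056 -7 2
```

```text
t 24.65 grasp pt [ 0.4639 -0.0298  0.0901] yaw -7.01 tilt 0.37 grip 0.0854 F [-0.2  0.7 -0.5]
q [-0.51  0.42  0.54  2.21 -0.38  0.59  0.18]
mm tool [-2.  -0.6 34.1] units [-0.0165 -0.0048  0.284 ] perrow [-0.0082 -0.0024  0.142 ] max .4167 norm 0.142
turn deg [-0.02 -0.37 -0.01] perrow units [-0.0001 -0.0015 -0.0001]
```

Call:
apply_moves --dp '[[-0.008,-0.004,0.1],[-0.004,0,0.17],[0,0,0],[0,0,0]]' --twist '[[0,-0.003,0],[0,0,0],[0,0,0],[0,0,0]]' --jaw '[0,0,0,0]'

```text
clock: 25.05
tcp_pos: [0.4626, -0.029, 0.2136]
orientation: [-3.134, 0.192, -0.007]
contact_force: [0.2, 0.4, 0.4]
grip_width: 0.086
```

```bash
python3 d.py .4622 -.029 .056 -7 1
```

```text
t 25.05 grasp pt [ 0.4633 -0.0287  0.0589] yaw -7.01 tilt 0.28 grip 0.086 F [0.2 0.4 0.4]
q [-0.46  0.48  0.48  2.22 -0.44  0.53  0.23]
mm tool [-1.1  0.4  2.9] units [-0.0089  0.0034  0.0242] perrow [-0.0089  0.0034  0.0242] max .4167 norm 0.026
turn deg [-0.13 -0.24 -0.01] perrow units [-0.0011 -0.002  -0.0001]
```

Call:
apply_moves --dp '[[0,0,0.045],[0,0,0],[0,0,0],[0,0,0],[0,0,0],[0,0,0],[0,0,0],[0,0,0]]' --twist '[[0,0,0],[0,0,0],[0,0,0],[0,0,0],[0,0,0],[0,0,0],[0,0,0],[0,0,0]]' --jaw '[50,80,110,150,190,200,200,200]'

```text
clock: 25.85
tcp_pos: [0.4629, -0.0289, 0.2096]
orientation: [-3.133, 0.192, -0.009]
contact_force: [0.2, 0.0, -2.1]
grip_width: 0.0517
```

```bash
python3 d.py .473 .0468 .18 -7 3|head -1
```

```text
t 25.85 grasp pt [ 0.4639 -0.0285  0.0549] yaw -7.0 tilt 0.38 grip 0.0517 F [ 0.2  0.  -2.1]
```

Call:
apply_moves --dp '[[0,0,-0.1],[0,0,-0.32],[0,0,-0.32],[0,0,-0.32],[0,0,-0.1],[0,0,0]]' --twist '[[0,0,0],[0,0,0],[0,0,0],[0,0,0],[0,0,0],[0,0,0]]' --jaw '[200,200,200,200,200,200]'

```text
clock: 26.45
tcp_pos: [0.4613, -0.0306, 0.3563]
orientation: [-3.133, 0.196, -0.005]
contact_force: [-0.2, 1.0, -1.6]
grip_width: 0.0514
```

```bash
python3 d.py .6643 .1937 .19 -4.1 8
```

```text
t 26.45 grasp pt [ 0.4619 -0.0302  0.2016] yaw -7.17 tilt 0.23 grip 0.0514 F [-0.2  1.  -1.6]
q [-0.67  0.21  0.69  2.13 -0.18  0.85  0.01]
mm tool [ 172.9 -247.4   12.8] units [ 1.4406 -2.0618  0.1064] perrow [ 0.1801 -0.2577  0.0133] max .4167 norm 0.315
turn deg [-0.14 -0.18 -3.07] perrow units [-0.0001 -0.0002 -0.0032]
```

Call:
apply_moves --dp '[[0.1,-0.14,0],[0.18,-0.255,0],[0.18,-0.255,0],[0.18,-0.255,0],[0.18,-0.255,0],[0.18,-0.255,0],[0.18,-0.255,0],[0.18,-0.25,0],[0.09,-0.12,0],[0,0,0],[0,0,0]]' --twist '[[0,0,-0.003],[0,0,-0.003],[0,0,-0.003],[0,0,-0.003],[0,0,-0.003],[0,0,-0.003],[0,0,-0.003],[0,0,-0.003],[0,0,0],[0,0,0],[0,0,0]]' --jaw '[200,200,200,200,200,200,200,200,200,200,200]'

```text
clock: 27.55
tcp_pos: [0.6615, 0.2014, 0.3455]
orientation: [3.138, -0.122, -0.021]
contact_force: [0.1, -0.7, -2.3]
grip_width: 0.0513
```

```bash
python3 d.py .6643 .1937 .09 -4.1 3
```

```text
t 27.55 grasp pt [0.6594 0.2014 0.1908] yaw -4.47 tilt 0.77 grip 0.0513 F [ 0.1 -0.7 -2.3]
q [-0.75  0.62  0.55  1.59 -0.36  1.05 -0.17]
mm tool [  6.8   7.1 100.8] units [0.0569 0.0593 0.8396] perrow [0.019  0.0198 0.2799] max .4167 norm 0.281
turn deg [ 0.09  0.77 -0.37] perrow units [ 0.0002  0.0021 -0.001 ]
```

Call:
apply_moves --dp '[[0.045,0.059,0],[0,0,0.25],[0,0,0.25],[0,0,0.2],[0,0,0],[0,0,0]]' --twist '[[0,0.005,0],[0,0,0],[0,0,0],[0,0,0],[0,0,0],[0,0,0]]' --jaw '[200,200,200,200,200,200]'

```text
clock: 28.15
tcp_pos: [0.6653, 0.1822, 0.2611]
orientation: [3.133, -0.139, 0.0]
contact_force: [0.2, -0.2, -0.7]
grip_width: 0.0515
```

```bash
python3 d.py .6643 .1937 .053 -4.1 2;python3 - <<'E'
from bench import r
import cv2
f=r.grab_frame("side");cv2.imwrite("pics/s6.png",cv2.resize(f["color"][100:400,80:480,::-1],None,fx=2,fy=2))
E
```

```text
t 28.15 grasp pt [0.6653 0.1814 0.1064] yaw -5.08 tilt 0.29 grip 0.0515 F [ 0.2 -0.2 -0.7]
q [-0.7   0.7   0.51  1.65 -0.41  0.9  -0.12]
mm tool [ -2.1 -12.5  53.3] units [-0.0172 -0.1039  0.4445] perrow [-0.0086 -0.052   0.2222] max .4167 norm 0.228
turn deg [ 0.29 -0.01 -0.98] perrow units [ 0.0012 -0.0001 -0.0041]
```

View pics/s6.png

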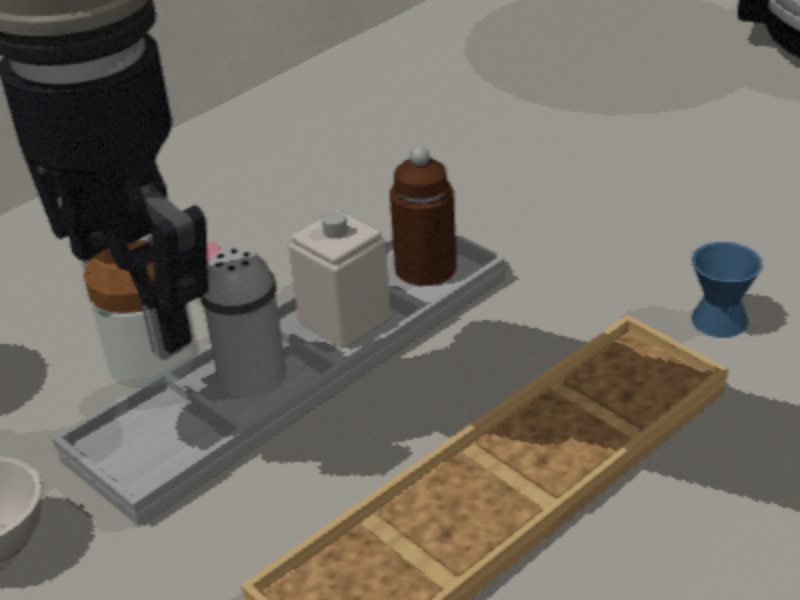

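The jar hangs upright, lid at about (120, 275), but sits about 12 mm too close to the shaker. I'll shift it left first.

Call:
apply_moves --dp '[[-0.015,-0.1,0],[0,0,0],[0,0,0]]' --twist '[[0,0,-0.008],[0,0,0],[0,0,0]]' --jaw '[200,200,200]'

```text
clock: 28.5
tcp_pos: [0.6655, 0.1949, 0.2651]
orientation: [3.137, -0.111, 0.008]
contact_force: [0.3, -0.5, -2.0]
grip_width: 0.0514
```

```bash
python3 d.py .6643 .1937 .053 -4.1 2
```

```text
t 28.5 grasp pt [0.6663 0.1945 0.1104] yaw -4.06 tilt 0.33 grip 0.0514 F [ 0.3 -0.5 -2. ]
q [-0.71  0.7   0.51  1.64 -0.41  0.9  -0.12]
mm tool [-2.2  0.7 57.4] units [-0.0182  0.0062  0.4786] perrow [-0.0091  0.0031  0.2393] max .4167 norm 0.24
turn deg [ 0.15 -0.29  0.04] perrow units [ 0.0006 -0.0012  0.0002]
```

Call:
apply_moves --dp '[[-0.01,0,0.1],[0,0,0.15],[0,0,0.12],[0,0,0],[0,0,0]]' --twist '[[0,-0.002,0],[0,0,0],[0,0,0],[0,0,0],[0,0,0]]' --jaw '[200,200,200,200,200]'

```text
clock: 29.0
tcp_pos: [0.664, 0.1954, 0.2163]
orientation: [3.137, -0.11, -0.0]
contact_force: [0.3, -1.0, -1.0]
grip_width: 0.0517
```

```bash
python3 d.py .6643 .1937 .053 -4.1 1
```

```text
t 29.0 grasp pt [0.6639 0.195  0.0616] yaw -4.01 tilt 0.16 grip 0.0517 F [ 0.3 -1.  -1. ]
q [-0.69  0.76  0.48  1.66 -0.44  0.83 -0.1 ]
mm tool [0.5 1.3 8.6] units [0.004  0.0105 0.0719] perrow [0.004  0.0105 0.0719] max .4167 norm 0.073
turn deg [0.16 0.   0.09] perrow units [0.0013 0.     0.0008]
```

Call:
apply_moves --dp '[[0,0.01,0.065],[0,0,0]]' --twist '[[0,0,0],[0,0,0]]' --jaw '[200,200]'

```text
clock: 29.2
tcp_pos: [0.6639, 0.1939, 0.2077]
orientation: [3.136, -0.11, -0.001]
contact_force: [-0.4, 0.1, -2.2]
grip_width: 0.0513
```

Call:
apply_moves --dp '[[0,0,0.008]]' --twist '[[0,0,0]]' --jaw '[200]'

```text
clock: 29.3
tcp_pos: [0.6642, 0.1937, 0.207]
orientation: [3.137, -0.11, 0.0]
contact_force: [0.2, 0.0, -2.0]
grip_width: 0.0514
```

Call:
apply_moves --dp '[[0,0,0.01]]' --twist '[[0,0,0]]' --jaw '[200]'

```text
clock: 29.4
tcp_pos: [0.6642, 0.1936, 0.2065]
orientation: [3.137, -0.111, -0.0]
contact_force: [-5.3, -0.9, 9.2]
grip_width: 0.0512
```

Call:
apply_moves --dp '[[0,0,0],[0,0,0],[0,0,0],[0,0,0],[0,0,0],[0,0,0]]' --twist '[[0,0,0],[0,0,0],[0,0,0],[0,0,0],[0,0,0],[0,0,0]]' --jaw '[100,70,40,0,0,0]'

```text
clock: 30.0
tcp_pos: [0.6654, 0.1939, 0.2085]
orientation: [3.138, -0.111, 0.007]
contact_force: [-0.7, -0.2, -0.0]
grip_width: 0.0853
```

Call:
apply_moves --dp '[[0,0,-0.3],[0,0,-0.3],[0,0,-0.3],[0,0,-0.3],[0,0,-0.1],[0,0,0]]' --twist '[[0,0,0],[0,0,0],[0,0,0],[0,0,0],[0,0,0],[0,0,0]]' --jaw '[0,0,0,0,0,0]'

```text
clock: 30.6
tcp_pos: [0.6644, 0.1941, 0.3682]
orientation: [3.137, -0.111, 0.001]
contact_force: [0.1, -0.1, 0.3]
grip_width: 0.0855
```

Call:
apply_moves --dp '[[-0.3,0,0],[-0.3,0,0],[-0.3,0,0],[-0.3,0,0],[-0.1,0,0],[0,0,0],[0,0,0]]' --twist '[[0,0,0],[0,0,0],[0,0,0],[0,0,0],[0,0,0],[0,0,0],[0,0,0]]' --jaw '[0,0,0,0,0,0,0]'

```text
clock: 31.3
tcp_pos: [0.5012, 0.2048, 0.3581]
orientation: [3.129, -0.109, -0.013]
contact_force: [0.7, -0.2, -0.5]
grip_width: 0.0854
```

```bash
python3 - <<'E'
from bench import r
import cv2,numpy as np
from h import *
for n in("side","top"):
    f=r.grab_frame(n);np.savez(n+"9.npz",**f)
    c=f["color"][100:400,20:420,::-1] if n=="side" else f["color"][100:340,80:400,::-1]
    cv2.imwrite(f"pics/{n}9.png",cv2.resize(c,None,fx=2,fy=2))
    C=cloud(f);H=C[...,2]
    a=np.radians(-4.09);R=np.array([[np.cos(a),np.sin(a)],[-np.sin(a),np.cos(a)]])
    for k,b in {"mill":(.6477,-.0397),"can":(.6532,.0381),"shk":(.6588,.1159),"jar":(.6643,.1937)}.items():
        q=C[(np.hypot(C[...,0]-b[0],C[...,1]-b[1])<.038)&(H>.03)&(H<.13)]
        l=(q[:,:2]-b)@R.T*1000
        print(n,k,"rack-frame mm min",l.min(0).round(1),"max",l.max(0).round(1),"ztop",np.percentile(q[:,2],99.5).round(4))
print(r.get_obs()["clock"])
E
```

```text
side mill rack-frame mm min [-24.2 -22.2] max [-0.5 19.9] ztop 0.1084
side can rack-frame mm min [-25.7 -22. ] max [22.1 23.3] ztop 0.0841
side shk rack-frame mm min [-21.8 -25. ] max [21.6 21. ] ztop 0.1015
side jar rack-frame mm min [-28.7 -27.4] max [24.9 23.8] ztop 0.0806
top mill rack-frame mm min [-21.7 -23.9] max [20.6 19.5] ztop 0.1138
top can rack-frame mm min [-23.6 -23.7] max [23.2 22.5] ztop 0.0988
top shk rack-frame mm min [-18.8 -24.3] max [27.5 21.6] ztop 0.1062
top jar rack-frame mm min [-26.6 -27.9] max [25.7 23.2] ztop 0.0846
31.4
```

View pics/side9.png

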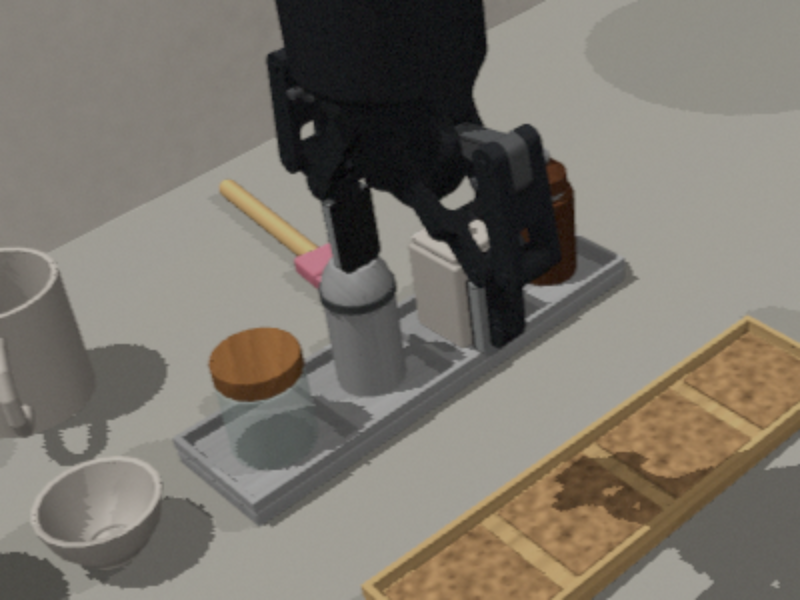

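View pics/top9.png

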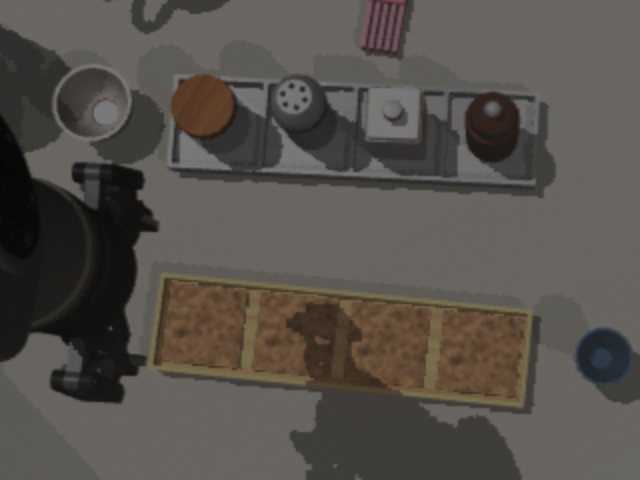

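The final views show, from left to right, jar, shaker, canister and mill, each standing in its own bay. In the rack frame every outline lies within ±29 mm of its bay centre, inside the ±37 mm bay. The gripper is clear, so I'm handing in.

```bash
python3 -c "
from bench import r
print(r.hand_in())"
```

```text
the job is handed in; nothing more can be done
None
```

All four holders are on the serving rack in reverse order, and the job was handed in at about 31 s of the 128 s allowed. Seen from the robot, the row from left to right is now jar, shaker, canister, mill. On the storage rack it was mill, canister, shaker, jar.

**Final checks:** In both the side and top views every outline was within about 29 mm of its bay centre, inside the 37 mm half-width of a bay. Tops measured with the top camera, with expected heights in brackets, were jar 85 mm (80), shaker 106 mm (102), canister 99 mm (96) and mill 114 mm (112). That camera also read 2 to 5 mm high before the move, so I take all four to be standing flat. The gripper was open and clear, with no contact force.

**Disagreements along the way:**
- The first wrist-camera check was 6–7 mm off because the arm was still settling. Repeated at rest, the things to be grasped agreed to within about 4 mm. One serving-rack corner was still about 5 mm off.
- Long moves and descents ended up to about 17 mm off, and I corrected this before each grasp and release.
- The mill was set down harder than the others, at about 35 N vertically at the wrist.
- In the last side view the gripper hid part of the mill and canister, so their side-view heights read low. For those two I relied on the top view.

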